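Unstack the test tumblers and give them their stirring sticks

TASK

Set the bench out for glaze tests: lift the four nested tumblers straight up off the stack in the steel holder, without levering them crooked, and stand them all upright and un-nested on the ware board. Stand every stirring stick from the mat in a tumbler with its paddle end down on the tumbler's floor, no two sticks in the same tumbler, and leave the bottle, sprig mould, vial and banding tool where they are.

Things in the scene. Friction and masses are not known exactly. Their poses are not given: they have to be found in the camera images.
- tumbler0: Octagonal unglazed terracotta tumbler, 190 g, one of four alike that start nested in one upright stack: the bottom one, in the steel holder. Origin: centre of its underside, z up. 70 mm high; outside 42 mm across flats at the foot, widening in a straight taper to 62 mm, with an upright 12 mm band round the rim 66 mm across flats. Flats face its x and y axes and the diagonals.
- tumbler0_in (a point): Centre of the inner floor of tumbler0, 8 mm above its underside. Walls 4.5 mm thick; inside 35 mm across flats at the floor, 53 mm at the mouth. While nested, each tumbler's rim stands about 31 mm above the rim of the next one below (or the holder's), in which it is wedged by the taper: it comes free with a slow straight pull of up to 10 N, the top ones the most easily.
- tumbler1: Octagonal unglazed terracotta tumbler, 190 g, one of four alike that start nested in one upright stack: second from the bottom. Origin: centre of its underside, z up. 70 mm high; outside 42 mm across flats at the foot, widening in a straight taper to 62 mm, with an upright 12 mm band round the rim 66 mm across flats. Flats face its x and y axes and the diagonals.
- tumbler1_in (a point): Centre of the inner floor of tumbler1, 8 mm above its underside. Walls 4.5 mm thick; inside 35 mm across flats at the floor, 53 mm at the mouth. While nested, each tumbler's rim stands about 31 mm above the rim of the next one below (or the holder's), in which it is wedged by the taper: it comes free with a slow straight pull of up to 10 N, the top ones the most easily.
- tumbler2: Octagonal unglazed terracotta tumbler, 190 g, one of four alike that start nested in one upright stack: third from the bottom. Origin: centre of its underside, z up. 70 mm high; outside 42 mm across flats at the foot, widening in a straight taper to 62 mm, with an upright 12 mm band round the rim 66 mm across flats. Flats face its x and y axes and the diagonals.
- tumbler2_in (a point): Centre of the inner floor of tumbler2, 8 mm above its underside. Walls 4.5 mm thick; inside 35 mm across flats at the floor, 53 mm at the mouth. While nested, each tumbler's rim stands about 31 mm above the rim of the next one below (or the holder's), in which it is wedged by the taper: it comes free with a slow straight pull of up to 10 N, the top ones the most easily.
- tumbler3: Octagonal unglazed terracotta tumbler, 190 g, one of four alike that start nested in one upright stack: the top one. Origin: centre of its underside, z up. 70 mm high; outside 42 mm across flats at the foot, widening in a straight taper to 62 mm, with an upright 12 mm band round the rim 66 mm across flats. Flats face its x and y axes and the diagonals.
- tumbler3_in (a point): Centre of the inner floor of tumbler3, 8 mm above its underside. Walls 4.5 mm thick; inside 35 mm across flats at the floor, 53 mm at the mouth. While nested, each tumbler's rim stands about 31 mm above the rim of the next one below (or the holder's), in which it is wedged by the taper: it comes free with a slow straight pull of up to 10 N, the top ones the most easily.
- stick0: Straight ash-wood stirring stick, 150 mm long, 16 g, lying flat on the mat at first; may be absent. Origin: its underside as it lies, midway along; x axis towards the paddle end, z up as it lies (centre line 6 mm above the origin). Handle 12 x 12 mm square, from x = -75 to +25 mm; paddle 20 mm wide and 8 mm thick, from x = +23 to +75 mm.
- stick0_tip (a point): Middle of the end face of the paddle of stick0 (x = +75 mm, on the centre line).
- stick1: Straight ash-wood stirring stick, 150 mm long, 16 g, lying flat on the mat at first; may be absent. Origin: its underside as it lies, midway along; x axis towards the paddle end, z up as it lies (centre line 6 mm above the origin). Handle 12 x 12 mm square, from x = -75 to +25 mm; paddle 20 mm wide and 8 mm thick, from x = +23 to +75 mm.
- stick1_tip (a point): Middle of the end face of the paddle of stick1 (x = +75 mm, on the centre line).
- stick2: Straight ash-wood stirring stick, 150 mm long, 16 g, lying flat on the mat at first; may be absent. Origin: its underside as it lies, midway along; x axis towards the paddle end, z up as it lies (centre line 6 mm above the origin). Handle 12 x 12 mm square, from x = -75 to +25 mm; paddle 20 mm wide and 8 mm thick, from x = +23 to +75 mm.
- stick2_tip (a point): Middle of the end face of the paddle of stick2 (x = +75 mm, on the centre line).
- holder: Octagonal steel stack holder fixed on the bench, of the same shape and size as a tumbler (70 mm high) on a round foot plate 76 mm wide, in which the bottom tumbler is nested, 31 mm higher. Origin: centre of its underside.
- board: Plywood ware board fixed on the bench, 140 mm (its x) by 380 mm (its y), 12 mm thick. Origin: centre of its underside; top 12 mm above it.
- mat: Flat black rubber mat fixed on the bench, 280 mm (its x) by 210 mm (its y), 4 mm thick, on which the sticks lie side by side about 95 mm apart, paddles roughly towards its +y. Origin: centre of its underside.
- bottle: Ash-glazed ceramic bottle, 140 mm high, 80 mm wide, a bystander. Origin: centre of its underside.
- mould: Round red clay sprig mould, 70 mm wide, 24 mm high, a bystander. Origin: centre of its underside.
- vial: Cork-stoppered glass test vial standing upright, 26 mm wide, 88 mm high, a bystander. Origin: centre of its underside.
- bander: Steel banding tool with a dark wooden handle, 190 mm long, 12 mm high, lying flat, a bystander. Origin: under the middle of its handle; blade towards its +y.
Things that resemble listed ones, but are neither listed nor needed, are in the scene too. Leave any red look-alike of the stick0 alone.

How it is judged:
By the outcome, as a careful person would: the job done as asked, in the order asked, and still so for the second after the job is handed in, with the robot touching nothing.
Of stick0, stick1, stick2 only 2 to 3 are there at a start; the rules pass over those that are not, and their reading is None.
At some moment in a run one of stick0, stick1, stick2 may be knocked a few centimetres aside while the robot is not near it.
It also fails if it takes over 200 s, if anything falls off the work surface, if the arm or the gripper's body presses on something with over 40 N, if the wrist force passes 120 N, or if a joint passes its speed limit or range.

ROBOT

A 6-joint arm with a two-finger parallel gripper is mounted at the origin on the work surface. World frame = base frame: x ahead of the robot, y to its left, z up, the work surface at z = 0. Lengths are in m, angles in rad, forces in N, time in s.
With the tool pointing down it reaches from about 0.375 to 0.975 m from the base axis. Payload 3.8 kg.
Tool frame: the origin (TCP) lies midway between the tips of the shut fingers; the grasp point (between the pads) lies 19 mm behind it; z points along the fingers, y is the line along which they close (so a half turn about z gives the same grasp; the last joint's range is limited). The gripper opens to 85 mm and grips with 20 to 120 N. Pads are 22 mm wide; open, the fingers measure 114 mm over their backs; the gripper's body (76 mm by 85 mm) begins 54 mm behind the grasp point. The pads swing forward as they close: fully open they stand 13 mm farther back than shut.
Start: joints at [-1.287, 0.264, 1.604, -0, 1.274, -0.037], TCP at [0.213, -0.641, 0.2] pointing down, gripper open.
Joint ranges: [-2.63, 2.63], [-0.94, 2.18], [0.31, 2.57], [-1.31, 4.45], [0, 2.66], [-2.55, 2.55]. Speed limits (rad/s): [2.57, 2.57, 3.14, 3.14, 3.14, 3.14].

INTERFACE

Orientations are given as a rotation vector (axis times angle).
In Python, from workcell import sensors, viewer, job gives the robot as it stands.
- The arm moves only by the shell command python3 -m inch 'ROWS' [FORCE]. ROWS is JSON, one flat list of numbers, 7 for each row, row after row: the shift along the tool's x, y, z in mm, then the turn, a rotation vector about the tool's x, y, z in degrees, then the finger opening in mm, from 0 to 85.4. A call has exactly 8 rows; each row shifts and turns the commanded pose from where the row before left it, along the tool's axes as they then stand; what a row does not reach is not made up. A row lasts 1/10 s, in which the tool goes at most 50 mm and 8.59 degrees, less where a joint would pass 70% of its speed; a pose out of reach is approached as far as the arm can. A call is refused whole if a number of a shift passes 50 or a number of a turn 8.59, either way. A call with a gripper value outside its range is refused whole. The fingers move at their own pace and stop on an object; FORCE is the grip in N (left out, the last holds). Time passes only in rows, so rows that do not move let the fingers close, or fill a call up. It gives the time, the measured TCP pose, the force, the opening and the grip force at its end, in the units of the state.
- sensors.read_state(): the state, without advancing time (a new reading comes with each control period).
- viewer.read_camera(name): name is "scene" or "top" or "wrist"; returns the picture (420x560x3 uint8, red, green, blue); there is no depth.
- viewer.camera_params(name): a dict with "K" (3x3 intrinsics, pixels), "k1" (the pictures are not rectified: a ray, as slopes to the right and down, at radius r is drawn at 1 + k1 r^2 times it, then the intrinsics apply), "world_to_cam" (4x4, takes a point from world to camera coordinates). Camera axes: x right, y down, z forward; pixel columns grow to the right and rows downward; lengths in m; the calibration is good to about 2 mm. A picture is of the moment at which its call begins: read the wrist's pose just before it. camera_params takes no time and is no camera call; for the wrist camera it gives the pose at the moment of the call.
- job.finish_job(): hands the job in; it is judged then, once.
The state is a dict: "time": time; "q": joint angles; "joint_vel": joint speeds; "joint_torque": joint torques, N m; "tool_pos": TCP position; "tcp_rot": TCP orientation; "wrist_force": force on the tool from outside, world axes, zero at the start; "torque": the same for the moment, N m; "width": opening from 0.0 (shut) to 1.0 (fully open); "grip_force": force on a finger pad.
Only numpy, scipy, OpenCV 4.12 (cv2) and the standard library are available. Lean on these libraries where they do the work, as an engineer would, in place of code of your own. Each camera call takes 0.05 s, during which the arm holds its last target. There are 200 camera calls.

## Working session

There is one attempt and no reset: what is moved stays moved. The work goes in short steps, Python scripts to look and compute and a shell command to move; the robot and the scene stay as the last step left them, time stands still between calls to the robot, and variables do not carry over. Pictures are saved under pics/ and viewed, at most 14 in all, crops included, and the job is handed in when it is done.

```bash
mkdir -p pics; ls; python3 - <<'E'
from workcell import sensors, viewer
import cv2,numpy as np
s=sensors.read_state();print({k:np.round(v,3).tolist() for k,v in s.items()})
for n in("scene","top"):
    cv2.imwrite(f"pics/{n}0.png",viewer.read_camera(n)[:,:,::-1])
for n in("scene","top","wrist"):
    p=viewer.camera_params(n);print(n,np.round(p["K"],1).tolist(),p["k1"],np.round(p["world_to_cam"],4).tolist())
E
```

```text
pics
{'time': 0.0, 'q': [-1.287, 0.265, 1.605, 0.0, 1.274, -0.037], 'joint_vel': [0.0, -0.002, -0.0, -0.0, 0.0, -0.001], 'joint_torque': [-0.002, -51.512, -36.731, -0.0, 0.013, 0.0], 'tool_pos': [0.213, -0.64, 0.198], 'tcp_rot': [-3.099, -0.501, 0.0], 'wrist_force': [0.572, -0.36, 0.36], 'torque': [0.007, -0.007, 0.024], 'grip_force': 0.0, 'width': 1.0}
scene [[498.5, 0.0, 281.8], [0.0, 498.5, 208.4], [0.0, 0.0, 1.0]] -0.040684421683805955 [[0.1945, 0.9808, -0.0156, -0.1005], [0.5302, -0.1184, -0.8396, -0.1593], [-0.8253, 0.155, -0.543, 1.6861], [0.0, 0.0, 0.0, 1.0]]
top [[394.8, 0.0, 278.3], [0.0, 394.8, 213.4], [0.0, 0.0, 1.0]] 0.0035792223568327343 [[-0.0276, -0.9994, -0.023, 0.0445], [-0.9826, 0.0314, -0.1828, 0.4768], [0.1834, 0.0175, -0.9829, 1.218], [0.0, 0.0, 0.0, 1.0]]
wrist [[338.1, 0.0, 280.2], [0.0, 338.1, 209.7], [0.0, 0.0, 1.0]] -0.04654146793615163 [[0.3157, -0.9489, -0.0021, -0.6733], [-0.903, -0.3011, 0.3066, -0.0404], [-0.2915, -0.0949, -0.9518, 0.3807], [0.0, 0.0, 0.0, 1.0]]
```

View pics/top0.png

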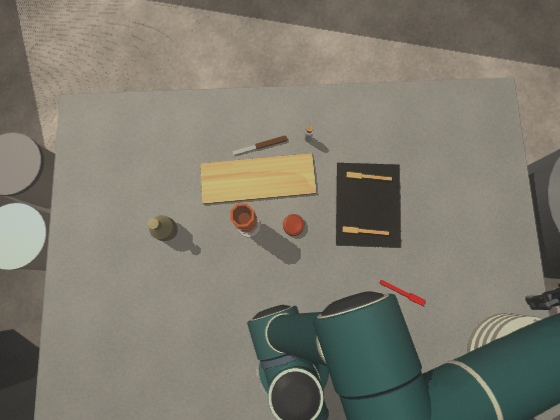

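View pics/scene0.png

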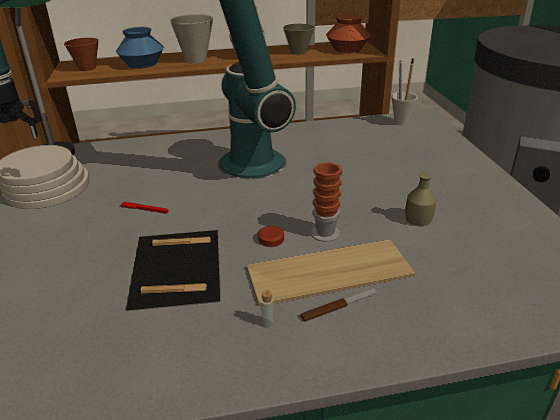

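The top view shows the stack at (243,215), board at (258,178), mat at (368,205), mould (293,225), bottle (162,228), vial (309,132) and banding tool (262,146). The scene view confirms four nested tumblers at (327,190).

Things that could be mistaken for a stick:
- wooden sticks on the mat at (369,176) and (366,231), which are the ones I want
- red look-alike at (402,292), off the mat, to be left alone
- banding tool at (262,146)

Things that could be mistaken for a tumbler: the mould (293,225), and the pots on the shelf and in the back. The stack is the only one in a holder.

```bash
cat > h.py <<'E'
from workcell import sensors, viewer
import cv2,numpy as np
from scipy.spatial.transform import Rotation as R
def rays(n,px,p=None):
    p=p or viewer.camera_params(n);K=np.array(p["K"]);T=np.array(p["world_to_cam"])
    d=cv2.undistortPoints(np.float64(px).reshape(-1,1,2),K,np.array([p["k1"],0,0,0,0.])).reshape(-1,2)
    d=np.c_[d,np.ones(len(d))]@T[:3,:3];return -T[:3,:3].T@T[:3,3],d
def plane(n,px,z,p=None):
    o,d=rays(n,px,p);return o+d*((z-o[2])/d[:,2])[:,None]
def project(n,P,p=None):
    p=p or viewer.camera_params(n);T=np.array(p["world_to_cam"]);c=np.float64(P).reshape(-1,3)@T[:3,:3].T+T[:3,3]
    return cv2.projectPoints(c.reshape(-1,1,3),np.zeros(3),np.zeros(3),np.array(p["K"]),np.array([p["k1"],0,0,0,0.]))[0].reshape(-1,2)
def mask(im,lo,hi):
    return cv2.inRange(cv2.cvtColor(im,cv2.COLOR_RGB2HSV),np.array(lo),np.array(hi))
def blobs(m,amin=60):
    return sorted([c for c in cv2.findContours(m,0,1)[0] if cv2.contourArea(c)>amin],key=cv2.contourArea)[::-1]
def st():
    s=sensors.read_state();print("t",round(s["time"],2),"q",np.round(s["q"],3).tolist(),"p",np.round(np.array(s["tool_pos"])*1e3,1).tolist(),"rv",np.round(s["tcp_rot"],3).tolist())
    return s
E
cat > sticks.py <<'E'
from h import *
def sticks(im,cam="top",z=.015):
    pm=np.zeros(im.shape[:2],np.uint8)
    m=mask(im,(8,70,90),(28,255,255)); out=[]
    for c in blobs(m,60):
        P=plane(cam,c.reshape(-1,2).astype(float),z); 
        (cx,cy),(w,h),a=cv2.minAreaRect(np.float32(P[:,:2]*1e3)); out.append((cx,cy,w,h,a,c))
    return out
E
python3 - <<'E'
from h import *;from sticks import sticks
im=viewer.read_camera("top")
for cx,cy,w,h,a,c in sticks(im): print("wood",np.round([cx,cy,w,h,a],1),c.reshape(-1,2).mean(0).round())
for nm,lo,hi,z in(("board",(8,50,90),(30,255,255),.012),("mat",(0,0,0),(179,120,40),.004),("terra/red",(0,130,60),(12,255,255),.194),("terra/red",(0,130,60),(12,255,255),.024)):
    for c in blobs(mask(im,lo,hi),150)[:6]:
        P=plane("top",c.reshape(-1,2).astype(float),z);r=cv2.minAreaRect(np.float32(P[:,:2]*1e3))
        px=c.reshape(-1,2).mean(0)
        if px[1]<285: print(nm,px.round(),np.round(r[0],1),np.round(r[1],1),round(r[2],1))
a=cv2.resize(im[160:250,210:410][:,:,::-1],None,fx=4,fy=4,interpolation=2);cv2.imwrite("pics/crop1.png",a)
E
```

```text
wood [606.1  97.5 141.5 379.    3.5] [257. 178.]
wood [476.4 144.4  97.1  78.9  43.6] [243. 217.]
wood [457.5 425.5  66.3  75.7  50. ] [158. 226.]
wood [ 417.4 -247.2  148.5   19.9   82.4] [365. 231.]
wood [ 601.  -271.2  148.8   20.6   84.3] [368. 176.]
wood [733.6  49.8  15.7 107.6  14.7] [271. 141.]
board [257. 178.] [606.7  98.3] [143.9 382.6] 3.5
board [243. 217.] [477.8 145.5] [99.6 79. ] 43.6
board [158. 225.] [458.1 425.6] [69.9 75.3] 45.3
board [365. 231.] [ 417.8 -247.8] [148.9  19.9] 82.4
board [368. 176.] [ 601.9 -271.9] [149.2  20.7] 84.3
terra/red [243. 217.] [443.9 125.2] [79.3 63.7] 43.6
terra/red [293. 224.] [418.8 -12.6] [56.  56.6] 88.2
terra/red [243. 217.] [474.7 143.4] [91.7 73.7] 43.6
terra/red [293. 224.] [445.7 -15.8] [64.7 65.4] 88.2
```

View pics/crop1.png

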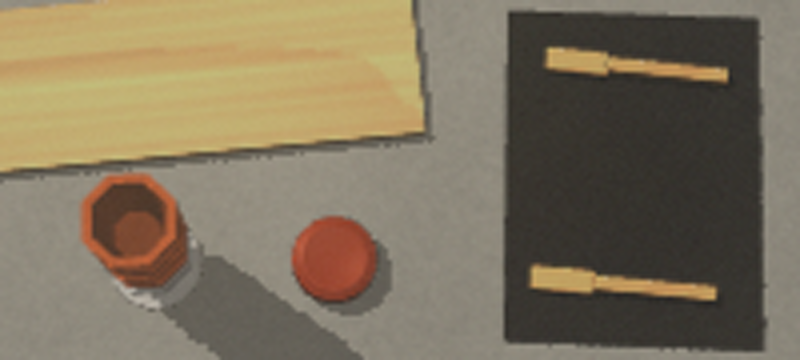

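The crop shows the rim octagon at crop (130,221), i.e. top pixel (242.5,215), with its flats nearly along the image axes. Both sticks on the mat are natural wood with the paddle to the left (+y), and both measure 149x20 mm.

```bash
cat >> h.py <<'E'
def plan(x,y,z,phi=None,s=None):
    "shift in tool axes (mm) and turn (deg) from the measured pose to tool-down pose with tool x at phi deg (None: keep)"
    s=s or sensors.read_state();Rm=R.from_rotvec(s["tcp_rot"]);d=np.array([x,y,z])-np.array(s["tool_pos"])*1e3
    sh=Rm.inv().apply(d)
    X=Rm.as_matrix()[:,0];f=np.degrees(np.arctan2(X[1],X[0]))
    tgt=R.from_matrix(np.array([[np.cos(a:=np.radians(f if phi is None else phi)),np.sin(a),0],[np.sin(a),-np.cos(a),0],[0,0,-1.]]))
    tr=np.degrees((Rm.inv()*tgt).as_rotvec())
    print("phi",round(f,1),"shift",np.round(sh,1).tolist(),"turn",np.round(tr,1).tolist())
E
python3 - <<'E'
from h import *
o,d=rays("top",[(242.4,215.0)]);o2,d2=rays("scene",[(327,168.5)])
A=np.c_[d[0],-d2[0]];t=np.linalg.lstsq(A,o2-o,rcond=None)[0];print(o+t[0]*d[0],o2+t[1]*d2[0])
print(plane("top",[(242.4,215.0)],.194))
s=st();p=viewer.camera_params("wrist");T=np.array(p["world_to_cam"]);c=-T[:3,:3].T@T[:3,3]
Rm=R.from_rotvec(s["tcp_rot"]);print("cam in tool",Rm.inv().apply(c-s["tool_pos"])*1e3, Rm.inv().apply(T[2,:3]))
plan(400,100,330,97)
E
```

```text
[0.44897042 0.12903231 0.19289495] [0.44922105 0.13020478 0.19307109]
[[0.44876548 0.12891011 0.194     ]]
t 0.15 q [-1.287, 0.265, 1.605, -0.0, 1.274, -0.037] p [212.6, -640.0, 198.6] rv [-3.1, -0.502, 0.0]
cam in tool [  78.50941681   -0.53928946 -174.83923879] [-3.06607715e-01  4.00232908e-05  9.51835967e-01]
phi 18.4 shift [411.1, -643.4, -130.2] turn [-0.1, -0.1, -78.6]
```

```bash
python3 -m inch '[0,0,-33,0,0,0,85, 0,0,-33,0,0,0,85, 0,0,-33,0,0,0,85, 0,0,-32,0,0,0,85, 23,-33,0,0,0,0,85, 23,-33,0,0,0,0,85, 23,-33,0,0,0,0,85, 23,-33,0,0,0,0,85]'
python3 -m inch '[23,-33,0,0,0,0,85, 23,-33,0,0,0,0,85, 23,-33,0,0,0,0,85, 23,-33,0,0,0,0,85, 23,-33,0,0,0,0,85, 23,-33,0,0,0,0,85, 23,-33,0,0,0,0,85, 23,-33,0,0,0,0,85]'
python3 -m inch '[23,-33,0,0,0,0,85, 23,-33,0,0,0,0,85, 23,-33,0,0,0,0,85, 23,-33,0,0,0,0,85, 23,-33,0,0,0,0,85, 23,-33,0,0,0,0,85, 23,-33,0,0,0,0,85, 23,-33,0,0,0,0,85]'
python3 -m inch '[0,0,0,0,0,-8,85, 0,0,0,0,0,-8,85, 0,0,0,0,0,-8,85, 0,0,0,0,0,-8,85, 0,0,0,0,0,-8,85, 0,0,0,0,0,-8,85, 0,0,0,0,0,-8,85, 0,0,0,0,0,-8,85]'
python3 -c "
from h import *
st();plan(449,129,330,90);print(viewer.camera_params('wrist')['world_to_cam'][0]);im=viewer.read_camera('wrist');cv2.imwrite('pics/w1.png',im[:,:,::-1])"
```

```text
time: 0.95
tool_pos: [0.2586, -0.4847, 0.3302]
tcp_rot: [-3.101, -0.501, -0.0]
wrist_force: [0.4, -0.7, -0.0]
width: 0.994
grip_force: 0.0
time: 1.75
tool_pos: [0.3498, -0.1761, 0.3305]
tcp_rot: [3.101, 0.501, 0.0]
wrist_force: [1.5, -0.0, -0.0]
width: 0.997
grip_force: 0.0
time: 2.55
tool_pos: [0.4412, 0.1325, 0.3305]
tcp_rot: [3.101, 0.502, -0.0]
wrist_force: [0.7, -0.3, 0.5]
width: 0.995
grip_force: 0.0
time: 3.35
tool_pos: [0.441, 0.1308, 0.3303]
tcp_rot: [-2.358, -2.076, 0.001]
wrist_force: [-0.9, 0.8, -0.2]
width: 0.998
grip_force: 0.0
t 3.35 q [0.234, -0.207, 1.851, -0.0, 1.497, 0.361] p [441.0, 130.8, 330.3] rv [-2.358, -2.076, 0.001]
phi 82.7 shift [-0.7, 8.2, 0.3] turn [-0.0, 0.0, -7.3]
[ 9.91966826e-01 -1.26497660e-01  3.98820195e-04 -4.20655569e-01]
```

View pics/w1.png

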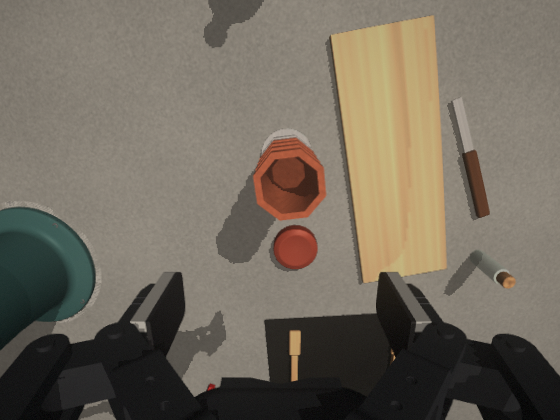

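The wrist view shows the top rim octagon at about (290,185), with the mould below it at (296,247) and the board to the right.

```bash
cat > rim.py <<'E'
from h import *
def rim(im,z,cam="wrist",cen=None,rad=45,p=None,vmin=None,verb=True):
    "octagon of the bright rim face at height z: mask in rectified ground picture, 0.5 mm a pixel"
    cen=np.array(cen,float);g=np.arange(-50,50,.5)
    X,Y=np.meshgrid(cen[0]+g,cen[1]+g);P=np.c_[X.ravel(),Y.ravel(),np.full(X.size,z*1e3)]/1e3
    uv=project(cam,P,p).astype(np.float32).reshape(200,200,2)
    return cv2.remap(im,uv[...,0],uv[...,1],cv2.INTER_LINEAR)
E
python3 - <<'E'
from rim import *
im=cv2.imread("pics/w1.png")[:,:,::-1].copy()
w=rim(im,.194,cen=(449,129))
hsv=cv2.cvtColor(w,cv2.COLOR_RGB2HSV);m=mask(w,(0,120,0),(16,255,255));v=hsv[...,2]
print(np.percentile(v[m>0],[5,25,50,75,95]))
o=cv2.resize(np.hstack([w,cv2.cvtColor(mask(w,(0,120,150),(16,255,255)),cv2.COLOR_GRAY2RGB)]),None,fx=2,fy=2)
cv2.imwrite("pics/rect1.png",o[:,:,::-1])
E
```

```text
[ 62. 107. 124. 165. 175.]
```

View pics/rect1.png

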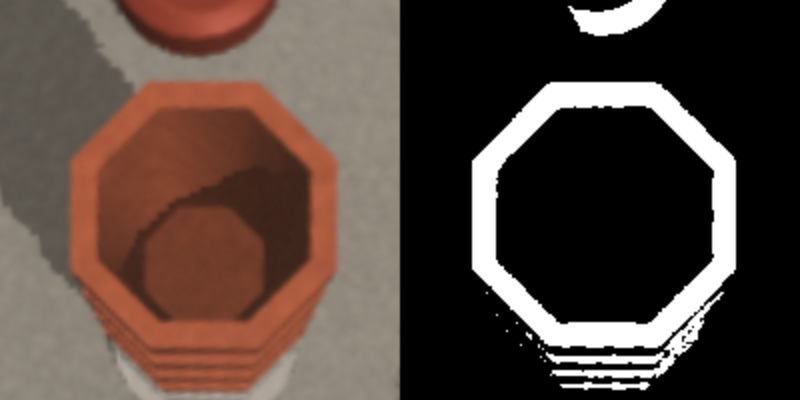

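```bash
python3 -m inch '[0,0,0,0,0,-7.3,85, 0,8.5,0,0,0,0,85, 0,0,20,0,0,0,85, 0,0,20,0,0,0,85, 0,0,20,0,0,0,85, 0,0,20,0,0,0,85, 0,0,20,0,0,0,85, 0,0,0,0,0,0,85]'
python3 -c "
from h import *
from rim import rim
st();plan(449.5,130.7,161.5,90);im=viewer.read_camera('wrist');w=rim(im,.194,cen=(449.5,130.7));m=mask(w,(0,120,140),(16,255,255))
m[:, :]=m;ys,xs=np.nonzero(m[60:140]);print('x edges',449.5-50+xs.min()/2,449.5-50+xs.max()/2)
cv2.imwrite('pics/w2.png',np.hstack([im[:400,:,::-1],cv2.resize(w,(400,400))[:,:,::-1]])[:, ::1])"
```

```text
time: 4.2
tool_pos: [0.4478, 0.1302, 0.2272]
tcp_rot: [-2.23, -2.208, 0.009]
wrist_force: [0.2, 0.1, -0.6]
width: 0.999
grip_force: 0.0
t 4.2 q [0.23, -0.152, 1.991, -0.0, 1.309, 0.239] p [447.8, 130.2, 227.2] rv [-2.23, -2.208, 0.009]
phi 89.5 shift [0.6, 2.1, 65.7] turn [-0.4, 0.1, -0.5]
x edges 417.5 484.0
```

```bash
python3 -m inch '[0,0.7,8,0,0,0,85, 0,0,8,0,0,0,85, 0,0,8,0,0,0,85, 0,0,8,0,0,0,85, 0,0,8,0,0,0,85, 0,0,5,0,0,0,85, 0,0,4,0,0,0,85, 0,0,0,0,0,0,85]'
python3 -c "
from h import *
from rim import rim
st();plan(450.2,130.7,161.5,90);im=viewer.read_camera('wrist');w=rim(im,.194,cen=(449.5,130.7));m=mask(w,(0,120,140),(16,255,255))
ys,xs=np.nonzero(m[60:140]);print('x edges',449.5-50+xs.min()/2,449.5-50+xs.max()/2)
cv2.imwrite('pics/w2.png',im[:,:,::-1])"
```

```text
time: 5.05
tool_pos: [0.45, 0.1307, 0.181]
tcp_rot: [-2.227, -2.215, 0.002]
wrist_force: [-0.2, 0.1, -0.8]
width: 0.996
grip_force: 0.0
t 5.05 q [0.229, -0.12, 2.049, 0.0, 1.214, 0.235] p [450.0, 130.7, 181.0] rv [-2.227, -2.215, 0.002]
phi 89.7 shift [0.0, 0.2, 19.5] turn [-0.1, 0.0, -0.3]
x edges 416.5 483.0
```

View pics/w2.png

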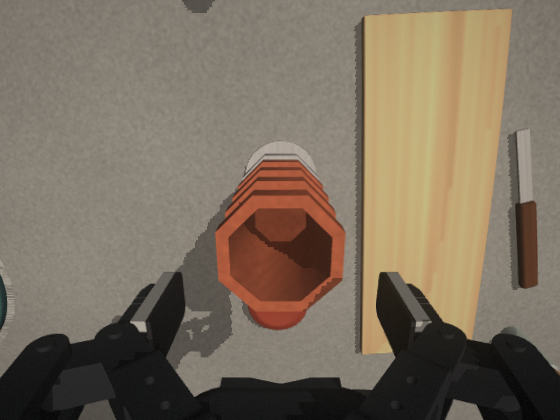

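The octagon at (281,252) is centred between the pads at (165,310) and (395,310). I'll lower the last 19 mm.

```bash
python3 -m inch '[0,0,4,0,0,-0.3,85, 0,0,4,0,0,0,85, 0,0,4,0,0,0,85, 0,0,4,0,0,0,85, 0,0,3,0,0,0,85, 0,0,0,0,0,0,85, 0,0,0,0,0,0,85, 0,0,0,0,0,0,85]'
python3 -c "
from h import *
st();plan(450.0,130.7,161.5,90);im=viewer.read_camera('wrist')"
```

```text
time: 5.9
tool_pos: [0.4506, 0.1308, 0.1629]
tcp_rot: [2.222, 2.221, 0.001]
wrist_force: [0.0, 0.1, 0.3]
width: 0.995
grip_force: 0.0
t 5.9 q [0.229, -0.105, 2.07, 0.0, 1.176, 0.23] p [450.6, 130.8, 162.9] rv [2.222, 2.221, 0.001]
phi 90.0 shift [-0.1, -0.6, 1.4] turn [0.0, -0.0, -0.0]
```

```bash
python3 -m inch '[0,-0.4,1,0,0,0,76, 0,0,0,0,0,0,72, 0,0,0,0,0,0,69, 0,0,0,0,0,0,67, 0,0,0,0,0,0,66, 0,0,0,0,0,0,64, 0,0,0,0,0,0,62, 0,0,0,0,0,0,62]' 50
python3 -c "
from h import *
s=st();print(s['width']*85.4,s['grip_force'],np.round(s['wrist_force'],1),np.round(s['torque'],2))"
```

```text
time: 6.75
tool_pos: [0.4501, 0.1308, 0.1617]
tcp_rot: [-2.222, -2.221, -0.0]
wrist_force: [-0.1, -0.3, 0.3]
width: 0.721
grip_force: 0.0
t 6.75 q [0.23, -0.105, 2.072, 0.0, 1.174, 0.23] p [450.1, 130.8, 161.7] rv [-2.222, -2.221, -0.0]
61.55536273568016 0.0 [-0.1 -0.3  0.3] [-0.02  0.03 -0.04]
```

```bash
python3 -c "
from h import *
im=viewer.read_camera('wrist');cv2.imwrite('pics/w3.png',im[120:420,80:480,::-1])
im=viewer.read_camera('scene');cv2.imwrite('pics/s3.png',cv2.resize(im[130:250,260:400,::-1],None,fx=4,fy=4))
a=cv2.imread('pics/w3.png');b=cv2.imread('pics/s3.png');cv2.imwrite('pics/ws3.png',np.hstack([cv2.resize(a,(400,300)),b[90:390,100:500]]))"
```

```text
(no output)
```

View pics/ws3.png

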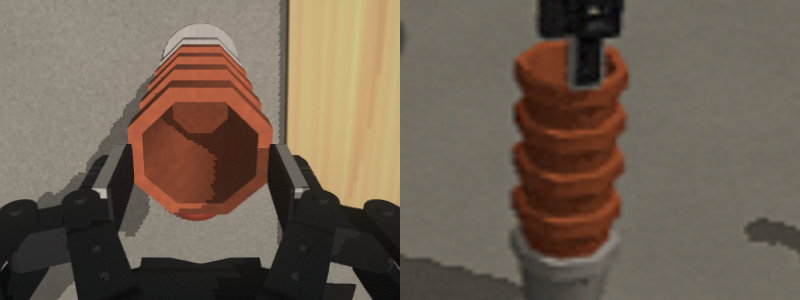

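The right pad overlaps the rim band at about the right height, with a sliver of gap still left. I'll keep closing.

```bash
python3 -m inch '[0,0,0,0,0,0,60, 0,0,0,0,0,0,58, 0,0,0,0,0,0,56, 0,0,0,0,0,0,54, 0,0,0,0,0,0,52, 0,0,0,0,0,0,50, 0,0,0,0,0,0,50, 0,0,0,0,0,0,50]' 50
```

```text
time: 7.65
tool_pos: [0.4501, 0.1308, 0.1617]
tcp_rot: [-2.222, -2.221, -0.0]
wrist_force: [0.4, 0.3, -0.3]
width: 0.585
grip_force: 0.0
```

```bash
python3 -c "
from h import *
im=viewer.read_camera('wrist');cv2.imwrite('pics/w3.png',im[120:420,80:480,::-1])
im=viewer.read_camera('scene');cv2.imwrite('pics/s3.png',cv2.resize(im[130:250,260:400,::-1],None,fx=4,fy=4))
a=cv2.imread('pics/w3.png');b=cv2.imread('pics/s3.png');cv2.imwrite('pics/ws4.png',np.hstack([cv2.resize(a,(400,300)),b[90:390,100:500]]))"
```

```text
(no output)
```

View pics/ws4.png

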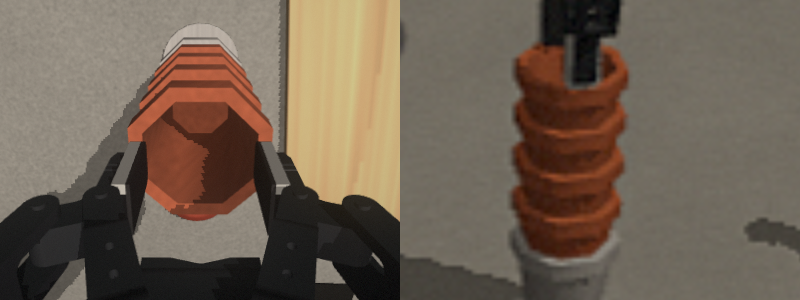

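The pads are passing above the rim and hide it, so the fingertips sit higher than I assumed. I'll measure the tip height from the scene and wrist views before going lower.

```bash
python3 - <<'E'
from h import *
s=st()
for z in (.16,.17,.18,.19,.20,.21,.22): print(z,plane("scene",[(331,174)],z)[0].round(3), project("scene",[(.475,.131,z)]).round(),project("wrist",[(.475,.131,z),(.475,.120,z),(.475,.142,z)]).round().tolist())
E
```

```text
t 7.75 q [0.23, -0.105, 2.072, 0.0, 1.174, 0.23] p [450.1, 130.8, 161.7] rv [2.222, 2.221, 0.0]
0.16 [0.421 0.15  0.16 ] [[330. 185.]] [[325.0, 246.0], [324.0, 264.0], [325.0, 228.0]]
0.17 [0.438 0.144 0.17 ] [[330. 182.]] [[327.0, 254.0], [326.0, 272.0], [328.0, 235.0]]
0.18 [0.456 0.139 0.18 ] [[330. 178.]] [[329.0, 262.0], [328.0, 281.0], [330.0, 243.0]]
0.19 [0.473 0.134 0.19 ] [[330. 175.]] [[332.0, 272.0], [331.0, 292.0], [333.0, 251.0]]
0.2 [0.49  0.128 0.2  ] [[330. 171.]] [[335.0, 282.0], [334.0, 303.0], [337.0, 261.0]]
0.21 [0.508 0.123 0.21 ] [[330. 167.]] [[339.0, 294.0], [338.0, 316.0], [341.0, 271.0]]
0.22 [0.525 0.118 0.22 ] [[331. 164.]] [[343.0, 308.0], [342.0, 330.0], [345.0, 284.0]]
```

Scene and wrist agree that the tips are at z≈0.195, just above the rim and about 33 mm behind the stated TCP. I'll open, lower 28 mm and close again.

```bash
python3 -m inch '[0,0,0,0,0,0,85, 0,0,0,0,0,0,85, 0,0,0,0,0,0,85, 0,0,0,0,0,0,85, 0,0,0,0,0,0,85, 0,0,0,0,0,0,85, 0,0,4,0,0,0,85, 0,0,4,0,0,0,85]' 50
python3 -m inch '[0,0,4,0,0,0,85, 0,0,4,0,0,0,85, 0,0,4,0,0,0,85, 0,0,4,0,0,0,85, 0,0,4,0,0,0,85, 0,0,0,0,0,0,85, 0,0,0,0,0,0,85, 0,0,0,0,0,0,85]'
python3 -c "
from h import *
st();im=viewer.read_camera('wrist');cv2.imwrite('pics/w3.png',im[120:420,80:480,::-1])
im=viewer.read_camera('scene');cv2.imwrite('pics/s3.png',cv2.resize(im[130:250,260:400,::-1],None,fx=4,fy=4))
a=cv2.imread('pics/w3.png');b=cv2.imread('pics/s3.png');cv2.imwrite('pics/ws5.png',np.hstack([cv2.resize(a,(400,300)),b[90:390,100:500]]))"
```

```text
time: 8.55
tool_pos: [0.4501, 0.1308, 0.1535]
tcp_rot: [2.222, 2.221, 0.0]
wrist_force: [-0.8, 0.8, -0.3]
width: 1.002
grip_force: 0.0
time: 9.35
tool_pos: [0.4503, 0.1308, 0.1339]
tcp_rot: [2.222, 2.221, 0.001]
wrist_force: [0.6, -0.0, 0.5]
width: 0.991
grip_force: 0.0
t 9.35 q [0.23, -0.079, 2.103, -0.0, 1.118, 0.23] p [450.3, 130.8, 133.9] rv [2.222, 2.221, 0.001]
```

View pics/ws5.png

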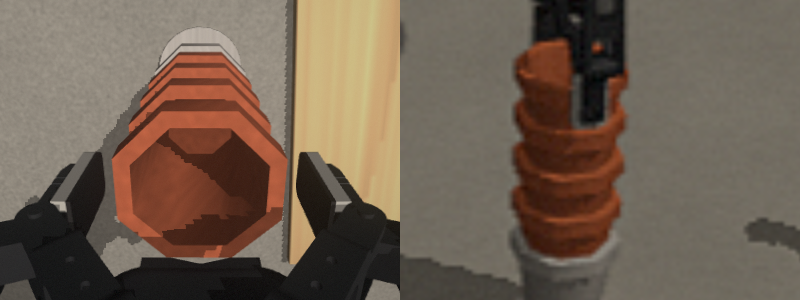

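The pads are now centred on the rim in the wrist view, at crop x 103 and 297 against the rim's 113–287. The tip is at about z 0.17, level with the band, so I'll close.

```bash
python3 -m inch '[0,0,0,0,0,0,74, 0,0,0,0,0,0,70, 0,0,0,0,0,0,68, 0,0,0,0,0,0,66, 0,0,0,0,0,0,64, 0,0,0,0,0,0,60, 0,0,0,0,0,0,60, 0,0,0,0,0,0,60]' 50
python3 -c "
from h import *
s=st();print(s['width']*85.4,s['grip_force'],np.round(s['wrist_force'],1),np.round(s['torque'],2))"
```

```text
time: 10.25
tool_pos: [0.4499, 0.1308, 0.134]
tcp_rot: [-2.222, -2.221, 0.0]
wrist_force: [-2.6, -1.3, 6.4]
width: 0.761
grip_force: 56.0
t 10.25 q [0.23, -0.079, 2.103, 0.0, 1.118, 0.23] p [449.9, 130.8, 134.0] rv [-2.222, -2.221, 0.0]
65.00898719828204 56.024646162986755 [-2.6 -1.3  6.4] [0.05 0.61 0.01]
```

```bash
python3 -m inch '[0,0,-1,0,0,0,60, 0,0,-1,0,0,0,60, 0,0,-1,0,0,0,60, 0,0,-1,0,0,0,60, 0,0,-1,0,0,0,60, 0,0,-1,0,0,0,60, 0,0,-1,0,0,0,60, 0,0,-1,0,0,0,60]'
python3 -m inch '[0,0,-4,0,0,0,60, 0,0,-4,0,0,0,60, 0,0,-4,0,0,0,60, 0,0,-5,0,0,0,60, 0,0,-6,0,0,0,60, 0,0,-8,0,0,0,60, 0,0,-8,0,0,0,60, 0,0,-6,0,0,0,60]'
python3 -c "
from h import *
s=st();print(s['grip_force'],np.round(s['torque'],2));p=R.from_rotvec([0,0,0])
c=np.array([606.3,97.9]);a=np.radians(3.5)
for k in (-138,-46,46,138): print(k,c+k*np.array([-np.sin(a),np.cos(a)]))
im=viewer.read_camera('scene');cv2.imwrite('pics/s6.png',cv2.resize(im[90:290,220:420,::-1],None,fx=2,fy=2))"
```

```text
time: 11.05
tool_pos: [0.4501, 0.1308, 0.1418]
tcp_rot: [2.222, 2.221, 0.0]
wrist_force: [-0.3, -0.2, -2.9]
width: 0.766
grip_force: 57.9
time: 11.85
tool_pos: [0.4505, 0.1309, 0.1879]
tcp_rot: [2.221, 2.221, 0.002]
wrist_force: [-0.7, -1.1, -2.4]
width: 0.763
grip_force: 57.9
t 11.85 q [0.23, -0.126, 2.042, 0.0, 1.225, 0.23] p [450.5, 130.9, 187.9] rv [2.221, 2.221, 0.002]
57.87156164646149 [0.03 0.03 0.01]
-138 [614.72469846 -39.84260218]
-46 [609.10823282  51.98579927]
46 [603.49176718 143.81420073]
138 [597.87530154 235.64260218]
```

View pics/s6.png

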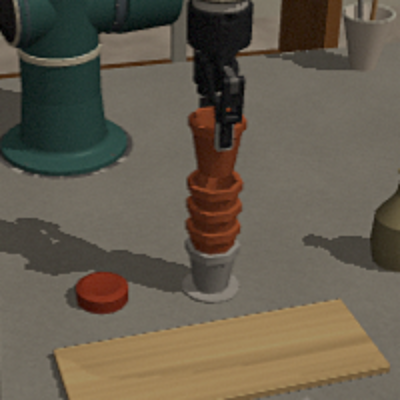

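The tumbler came out straight and three remain in the stack. From the grasp height, its underside is at TCP z −10 mm.

```bash
python3 -m inch '[0,0,-20,0,0,0,60, 13,18,0,0,0,0,60, 20,28,0,0,0,0,60, 20,28,0,0,0,0,60, 20,28,0,0,0,0,60, 20,28,0,0,0,0,60, 12,18,0,0,0,0,60, 0,0,0,0,0,0,60]'
python3 -m inch '[0,0,25,0,0,0,60, 0,0,30,0,0,0,60, 0,0,30,0,0,0,60, 0,0,30,0,0,0,60, 0,0,20,0,0,0,60, 0,0,15,0,0,0,60, 0,0,8,0,0,0,60, 0,0,0,0,0,0,60]'
python3 -c "
from h import *
s=st();plan(598,236,24,90)"
```

```text
time: 12.7
tool_pos: [0.6001, 0.2373, 0.206]
tcp_rot: [2.221, 2.222, 0.001]
wrist_force: [-0.4, -0.2, -2.6]
width: 0.76
grip_force: 57.8
time: 13.5
tool_pos: [0.5972, 0.2353, 0.0477]
tcp_rot: [-2.221, -2.22, 0.003]
wrist_force: [0.4, 0.4, -2.1]
width: 0.762
grip_force: 57.9
t 13.5 q [0.337, 0.333, 1.812, -0.0, 0.999, 0.337] p [597.2, 235.3, 47.7] rv [-2.221, -2.22, 0.003]
phi 90.0 shift [0.7, 0.8, 23.7] turn [-0.1, 0.0, -0.0]
```

Lower slowly to contact, then check the force.

```bash
python3 -m inch '[0,0,6,0,0,0,60, 0,0,5,0,0,0,60, 0,0,4,0,0,0,60, 0,0,3,0,0,0,60, 0,0,2,0,0,0,60, 0,0,2,0,0,0,60, 0,0,0,0,0,0,60, 0,0,0,0,0,0,60]'
```

```text
time: 14.3
tool_pos: [0.5982, 0.2357, 0.0267]
tcp_rot: [2.222, 2.221, 0.0]
wrist_force: [-0.6, -0.1, -1.9]
width: 0.762
grip_force: 57.9
```

```bash
python3 -m inch '[0,0,1,0,0,0,60, 0,0,1,0,0,0,60, 0,0,1,0,0,0,60, 0,0,0.5,0,0,0,60, 0,0,0.5,0,0,0,60, 0,0,0,0,0,0,60, 0,0,0,0,0,0,60, 0,0,0,0,0,0,60]'
```

```text
time: 15.1
tool_pos: [0.5981, 0.2357, 0.0227]
tcp_rot: [2.222, 2.221, 0.0]
wrist_force: [0.9, 0.0, -2.2]
width: 0.763
grip_force: 57.9
```

```bash
python3 -m inch '[0,0,0.5,0,0,0,60, 0,0,0.5,0,0,0,60, 0,0,0.5,0,0,0,60, 0,0,0,0,0,0,60, 0,0,0,0,0,0,60, 0,0,0,0,0,0,60, 0,0,0,0,0,0,60, 0,0,0,0,0,0,60]'
```

```text
time: 15.9
tool_pos: [0.5981, 0.2357, 0.0212]
tcp_rot: [-2.222, -2.221, -0.0]
wrist_force: [0.6, 0.5, -2.3]
width: 0.76
grip_force: 57.9
```

```bash
python3 -m inch '[0,0,0.5,0,0,0,60, 0,0,0.5,0,0,0,60, 0,0,0.5,0,0,0,60, 0,0,0.5,0,0,0,60, 0,0,0,0,0,0,60, 0,0,0,0,0,0,60, 0,0,0,0,0,0,60, 0,0,0,0,0,0,60]'
```

```text
time: 16.7
tool_pos: [0.5981, 0.2357, 0.0201]
tcp_rot: [2.222, 2.221, 0.0]
wrist_force: [-2.5, -0.5, 4.6]
width: 0.76
grip_force: 58.6
```

Contact made (force 4.6 N, TCP z 20.2). I'll release it, go up, and return to the stack for the next tumbler, which is 31 mm lower, so TCP z 103.

```bash
python3 -m inch '[0,0,0,0,0,0,68, 0,0,0,0,0,0,76, 0,0,0,0,0,0,85, 0,0,0,0,0,0,85, 0,0,-10,0,0,0,85, 0,0,-20,0,0,0,85, 0,0,-30,0,0,0,85, 0,0,-30,0,0,0,85]'
python3 -m inch '[0,0,-30,0,0,0,85, 0,0,-20,0,0,0,85, -20,-28,0,0,0,0,85, -25,-36,0,0,0,0,85, -25,-36,0,0,0,0,85, -22,-30,0,0,0,0,85, -13,-18,0,0,0,0,85, 0,0,0,0,0,0,85]'
python3 -c "
from h import *
s=st();plan(450.1,130.8,103,90)"
```

```text
time: 17.5
tool_pos: [0.5977, 0.2356, 0.1102]
tcp_rot: [-2.222, -2.221, 0.001]
wrist_force: [0.0, -0.5, -0.1]
width: 0.997
grip_force: 0.0
time: 18.3
tool_pos: [0.4479, 0.1295, 0.1596]
tcp_rot: [2.223, 2.22, -0.0]
wrist_force: [0.3, -0.3, -0.0]
width: 0.996
grip_force: 0.0
t 18.3 q [0.228, -0.108, 2.079, -0.0, 1.171, 0.23] p [447.9, 129.5, 159.6] rv [2.223, 2.22, -0.0]
phi 89.9 shift [1.3, 2.2, 56.6] turn [-0.0, 0.0, -0.1]
```

```bash
python3 -m inch '[0,0,10,0,0,0,85, 0,0,10,0,0,0,85, 0,0,10,0,0,0,85, 0,0,10,0,0,0,85, 0,0,7,0,0,0,85, 0,0,5,0,0,0,85, 0,0,4,0,0,0,85, 0,0,0,0,0,0,85]'
python3 -c "
from h import *
from rim import rim
st();plan(450.0,130.8,103,90);im=viewer.read_camera('wrist');w=rim(im,.163,cen=(449.5,130.7));m=mask(w,(0,120,140),(16,255,255))
ys,xs=np.nonzero(m[60:140]);print('x edges',449.5-50+xs.min()/2,449.5-50+xs.max()/2)"
```

```text
time: 19.1
tool_pos: [0.4497, 0.1307, 0.1026]
tcp_rot: [-2.221, -2.221, 0.001]
wrist_force: [0.2, 0.0, 0.4]
width: 0.998
grip_force: 0.0
t 19.1 q [0.23, -0.045, 2.134, 0.0, 1.054, 0.23] p [449.7, 130.7, 102.6] rv [-2.221, -2.221, 0.001]
phi 90.0 shift [0.1, 0.3, -0.4] turn [-0.1, 0.0, -0.0]
x edges 416.0 483.5
```

```bash
python3 -m inch '[0,0.2,0,0,0,0,74, 0,0,0,0,0,0,70, 0,0,0,0,0,0,68, 0,0,0,0,0,0,66, 0,0,0,0,0,0,64, 0,0,0,0,0,0,60, 0,0,0,0,0,0,60, 0,0,0,0,0,0,60]' 50
python3 -m inch '[0,0,-1,0,0,0,60, 0,0,-1,0,0,0,60, 0,0,-1,0,0,0,60, 0,0,-1,0,0,0,60, 0,0,-1,0,0,0,60, 0,0,-1,0,0,0,60, 0,0,-1,0,0,0,60, 0,0,-1,0,0,0,60]'
python3 -m inch '[0,0,-4,0,0,0,60, 0,0,-4,0,0,0,60, 0,0,-4,0,0,0,60, 0,0,-5,0,0,0,60, 0,0,-6,0,0,0,60, 0,0,-8,0,0,0,60, 0,0,-12,0,0,0,60, 0,0,-15,0,0,0,60]'
python3 -c "
from h import *
s=st();plan(603.5,144,24,90)
im=viewer.read_camera('scene');cv2.imwrite('pics/s7.png',cv2.resize(im[90:290,220:420,::-1],None,fx=2,fy=2))"
```

```text
time: 19.95
tool_pos: [0.4499, 0.1308, 0.1038]
tcp_rot: [-2.222, -2.221, 0.001]
wrist_force: [-3.4, -0.3, 5.0]
width: 0.763
grip_force: 55.1
time: 20.75
tool_pos: [0.4503, 0.1308, 0.1113]
tcp_rot: [2.222, 2.221, 0.0]
wrist_force: [0.8, -0.0, -2.1]
width: 0.76
grip_force: 58.4
time: 21.55
tool_pos: [0.4499, 0.1307, 0.1699]
tcp_rot: [-2.222, -2.221, 0.001]
wrist_force: [0.1, 0.7, -2.3]
width: 0.761
grip_force: 58.4
t 21.55 q [0.229, -0.112, 2.063, -0.0, 1.191, 0.23] p [449.9, 130.7, 169.9] rv [-2.222, -2.221, 0.001]
phi 90.0 shift [13.4, 153.7, 145.8] turn [-0.0, 0.0, -0.0]
```

View pics/s7.png

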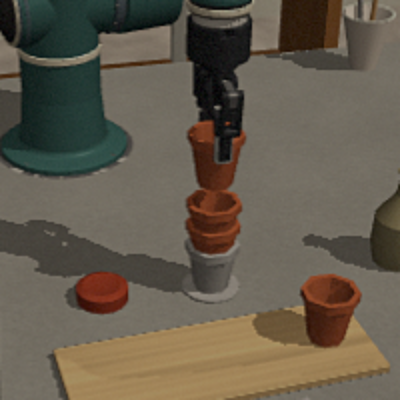

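One tumbler is standing at the board's far end and the second is clear. Next spot is (603.5,144).

```bash
python3 -m inch '[1,18,0,0,0,0,60, 3,34,0,0,0,0,60, 3,34,0,0,0,0,60, 3,34,0,0,0,0,60, 3,33.5,0,0,0,0,60, 0,0,15,0,0,0,60, 0,0,25,0,0,0,60, 0,0,30,0,0,0,60]'
python3 -m inch '[0,0,25,0,0,0,60, 0,0,20,0,0,0,60, 0,0,15,0,0,0,60, 0,0,8,0,0,0,60, 0,0,5,0,0,0,60, 0,0,2,0,0,0,60, 0,0,1,0,0,0,60, 0,0,0,0,0,0,60]'
```

```text
time: 22.4
tool_pos: [0.6048, 0.1439, 0.0995]
tcp_rot: [2.221, 2.22, 0.003]
wrist_force: [0.4, 1.2, -1.8]
width: 0.761
grip_force: 58.5
time: 23.2
tool_pos: [0.6045, 0.1439, 0.0241]
tcp_rot: [2.221, 2.22, 0.002]
wrist_force: [0.2, 0.2, -1.7]
width: 0.765
grip_force: 58.4
```

```bash
python3 -m inch '[0,0,0.5,0,0,0,60, 0,0,0.5,0,0,0,60, 0,0,0.5,0,0,0,60, 0,0,0.5,0,0,0,60, 0,0,0.5,0,0,0,60, 0,0,0,0,0,0,60, 0,0,0,0,0,0,60, 0,0,0,0,0,0,60]'
```

```text
time: 24.0
tool_pos: [0.6039, 0.1438, 0.0214]
tcp_rot: [2.222, 2.221, 0.0]
wrist_force: [-2.4, -1.6, 4.8]
width: 0.76
grip_force: 59.2
```

```bash
python3 -m inch '[0,0,0,0,0,0,68, 0,0,0,0,0,0,76, 0,0,0,0,0,0,85, 0,0,0,0,0,0,85, 0,0,-10,0,0,0,85, 0,0,-20,0,0,0,85, 0,0,-30,0,0,0,85, 0,0,-30,0,0,0,85]'
python3 -m inch '[0,0,-20,0,0,0,85, -1,-18,0,0,0,0,85, -3,-35,0,0,0,0,85, -3,-35,0,0,0,0,85, -3,-35,0,0,0,0,85, -3,-31,0,0,0,0,85, 0,0,0,0,0,0,85, 0,0,0,0,0,0,85]'
python3 -m inch '[0,0,10,0,0,0,85, 0,0,10,0,0,0,85, 0,0,10,0,0,0,85, 0,0,10,0,0,0,85, 0,0,8,0,0,0,85, 0,0,6,0,0,0,85, 0,0,4,0,0,0,85, 0,0,0,0,0,0,85]'
python3 -c "
from h import *
from rim import rim
st();plan(450.0,130.8,72,90);im=viewer.read_camera('wrist');w=rim(im,.132,cen=(449.5,130.7));m=mask(w,(0,120,140),(16,255,255))
ys,xs=np.nonzero(m[60:140]);print('x edges',449.5-50+xs.min()/2,449.5-50+xs.max()/2)"
```

```text
time: 24.8
tool_pos: [0.6034, 0.1436, 0.1117]
tcp_rot: [-2.222, -2.221, 0.001]
wrist_force: [1.5, -0.4, -0.4]
width: 0.996
grip_force: 0.0
time: 25.6
tool_pos: [0.4501, 0.1309, 0.1316]
tcp_rot: [2.22, 2.22, 0.003]
wrist_force: [0.1, 0.1, 0.4]
width: 0.997
grip_force: 0.0
time: 26.4
tool_pos: [0.4493, 0.1307, 0.072]
tcp_rot: [-2.221, -2.221, 0.002]
wrist_force: [0.1, 0.1, 0.3]
width: 0.996
grip_force: 0.0
t 26.4 q [0.23, -0.009, 2.162, 0.0, 0.99, 0.23] p [449.3, 130.7, 72.0] rv [-2.221, -2.221, 0.002]
phi 90.0 shift [0.1, 0.7, -0.0] turn [-0.1, 0.0, -0.0]
x edges 416.5 483.0
```

```bash
python3 -m inch '[0,0.5,0,0,0,0,74, 0,0,0,0,0,0,70, 0,0,0,0,0,0,68, 0,0,0,0,0,0,66, 0,0,0,0,0,0,64, 0,0,0,0,0,0,60, 0,0,0,0,0,0,60, 0,0,0,0,0,0,60]' 60
python3 -m inch '[0,0,-1,0,0,0,60, 0,0,-1,0,0,0,60, 0,0,-1,0,0,0,60, 0,0,-1,0,0,0,60, 0,0,-1,0,0,0,60, 0,0,-1,0,0,0,60, 0,0,-1,0,0,0,60, 0,0,-1,0,0,0,60]'
python3 -m inch '[0,0,-4,0,0,0,60, 0,0,-4,0,0,0,60, 0,0,-4,0,0,0,60, 0,0,-5,0,0,0,60, 0,0,-6,0,0,0,60, 0,0,-8,0,0,0,60, 0,0,-12,0,0,0,60, 0,0,-15,0,0,0,60]'
python3 -c "
from h import *
s=st();plan(609,52,24,90)"
```

```text
time: 27.25
tool_pos: [0.4499, 0.1308, 0.0733]
tcp_rot: [-2.222, -2.22, 0.001]
wrist_force: [-3.3, -0.8, 5.1]
width: 0.761
grip_force: 64.8
time: 28.05
tool_pos: [0.4503, 0.1308, 0.0808]
tcp_rot: [2.222, 2.221, 0.0]
wrist_force: [-0.5, 1.0, -2.3]
width: 0.757
grip_force: 69.4
time: 28.85
tool_pos: [0.4499, 0.1307, 0.1394]
tcp_rot: [-2.221, -2.221, 0.001]
wrist_force: [0.5, 0.0, -1.3]
width: 0.762
grip_force: 69.3
t 28.85 q [0.23, -0.084, 2.097, 0.0, 1.13, 0.23] p [449.9, 130.7, 139.4] rv [-2.221, -2.221, 0.001]
phi 90.0 shift [-78.6, 159.2, 115.3] turn [-0.0, 0.0, -0.0]
```

```bash
python3 -m inch '[-9,18,0,0,0,0,60, -17,35,0,0,0,0,60, -17,35,0,0,0,0,60, -17,35,0,0,0,0,60, -18,36,0,0,0,0,60, 0,0,15,0,0,0,60, 0,0,25,0,0,0,60, 0,0,30,0,0,0,60]'
python3 -m inch '[0,0,20,0,0,0,60, 0,0,12,0,0,0,60, 0,0,6,0,0,0,60, 0,0,4,0,0,0,60, 0,0,2,0,0,0,60, 0,0,1,0,0,0,60, 0,0,0.5,0,0,0,60, 0,0,0,0,0,0,60]'
python3 -m inch '[0,0,0.5,0,0,0,60, 0,0,0.5,0,0,0,60, 0,0,0.5,0,0,0,60, 0,0,0.5,0,0,0,60, 0,0,0,0,0,0,60, 0,0,0,0,0,0,60, 0,0,0,0,0,0,60, 0,0,0,0,0,0,60]'
```

```text
time: 29.65
tool_pos: [0.6108, 0.0526, 0.0697]
tcp_rot: [2.221, 2.219, 0.004]
wrist_force: [0.1, 0.5, -2.0]
width: 0.758
grip_force: 69.4
time: 30.45
tool_pos: [0.6097, 0.0528, 0.0238]
tcp_rot: [2.221, 2.221, 0.001]
wrist_force: [-0.5, 0.9, -1.0]
width: 0.759
grip_force: 69.4
time: 31.25
tool_pos: [0.6095, 0.0527, 0.0225]
tcp_rot: [2.222, 2.221, 0.0]
wrist_force: [-2.8, -0.9, 6.2]
width: 0.755
grip_force: 70.3
```

```bash
python3 -m inch '[0,0,0,0,0,0,68, 0,0,0,0,0,0,76, 0,0,0,0,0,0,85, 0,0,0,0,0,0,85, 0,0,-10,0,0,0,85, 0,0,-20,0,0,0,85, 0,0,-30,0,0,0,85, 0,0,-30,0,0,0,85]'
python3 -m inch '[9,-18,0,0,0,0,85, 18,-37,0,0,0,0,85, 18,-37,0,0,0,0,85, 18,-37,0,0,0,0,85, 15,-30,0,0,0,0,85, 0,0,0,0,0,0,85, 0,0,10,0,0,0,85, 0,0,15,0,0,0,85]'
python3 -m inch '[0,0,12,0,0,0,85, 0,0,10,0,0,0,85, 0,0,10,0,0,0,85, 0,0,8,0,0,0,85, 0,0,5,0,0,0,85, 0,0,1,0,0,0,85, 0,0,0,0,0,0,85, 0,0,0,0,0,0,85]'
python3 -c "
from h import *
from rim import rim
st();plan(450.0,130.8,41.5,90);im=viewer.read_camera('wrist');w=rim(im,.101,cen=(449.5,130.7));m=mask(w,(0,120,140),(16,255,255))
ys,xs=np.nonzero(m[60:140]);print('x edges',449.5-50+xs.min()/2,449.5-50+xs.max()/2)"
```

```text
time: 32.05
tool_pos: [0.6088, 0.0527, 0.1122]
tcp_rot: [-2.221, -2.221, 0.001]
wrist_force: [0.3, -0.1, -0.4]
width: 0.998
grip_force: 0.0
time: 32.85
tool_pos: [0.4528, 0.131, 0.0874]
tcp_rot: [2.22, 2.219, 0.006]
wrist_force: [1.3, -0.3, 1.0]
width: 0.991
grip_force: 0.0
time: 33.65
tool_pos: [0.4507, 0.1309, 0.0406]
tcp_rot: [2.221, 2.221, 0.001]
wrist_force: [-0.2, 0.1, 0.7]
width: 0.996
grip_force: 0.0
t 33.65 q [0.23, 0.036, 2.185, -0.0, 0.92, 0.23] p [450.7, 130.9, 40.6] rv [2.221, 2.221, 0.001]
phi 90.0 shift [-0.1, -0.7, -0.9] turn [0.1, -0.0, -0.0]
x edges 416.5 482.5
```

```bash
python3 -m inch '[0,-0.6,-1,0,0,0,74, 0,0,0,0,0,0,70, 0,0,0,0,0,0,68, 0,0,0,0,0,0,66, 0,0,0,0,0,0,64, 0,0,0,0,0,0,60, 0,0,0,0,0,0,60, 0,0,0,0,0,0,60]' 60
python3 -m inch '[0,0,-1,0,0,0,60, 0,0,-1,0,0,0,60, 0,0,-1,0,0,0,60, 0,0,-1,0,0,0,60, 0,0,-1,0,0,0,60, 0,0,-1,0,0,0,60, 0,0,-1,0,0,0,60, 0,0,-1,0,0,0,60]'
python3 -m inch '[0,0,-4,0,0,0,60, 0,0,-4,0,0,0,60, 0,0,-4,0,0,0,60, 0,0,-5,0,0,0,60, 0,0,-6,0,0,0,60, 0,0,-8,0,0,0,60, 0,0,-12,0,0,0,60, 0,0,-20,0,0,0,60]'
python3 -c "
from h import *
s=st();plan(614.5,-40,24,90)"
```

```text
time: 34.5
tool_pos: [0.4499, 0.1308, 0.0418]
tcp_rot: [2.222, 2.221, 0.0]
wrist_force: [-1.5, -1.3, 6.2]
width: 0.757
grip_force: 64.8
time: 35.3
tool_pos: [0.4493, 0.1307, 0.0491]
tcp_rot: [-2.222, -2.221, 0.001]
wrist_force: [0.3, 0.5, -1.3]
width: 0.761
grip_force: 68.8
time: 36.1
tool_pos: [0.4486, 0.1305, 0.1122]
tcp_rot: [-2.221, -2.22, 0.003]
wrist_force: [-1.4, 0.2, -2.7]
width: 0.759
grip_force: 68.8
t 36.1 q [0.23, -0.058, 2.126, -0.0, 1.076, 0.23] p [448.6, 130.5, 112.2] rv [-2.221, -2.22, 0.003]
phi 90.0 shift [-170.4, 166.2, 87.9] turn [-0.1, 0.0, -0.0]
```

```bash
python3 -m inch '[0,0,-15,0,0,0,60, -17,16,0,0,0,0,60, -34,33,0,0,0,0,60, -34,33,0,0,0,0,60, -34,33,0,0,0,0,60, -34,33,0,0,0,0,60, -18,17,0,0,0,0,60, 0,0,10,0,0,0,60]'
python3 -m inch '[0,0,25,0,0,0,60, 0,0,25,0,0,0,60, 0,0,20,0,0,0,60, 0,0,12,0,0,0,60, 0,0,6,0,0,0,60, 0,0,3,0,0,0,60, 0,0,1,0,0,0,60, 0,0,0,0,0,0,60]'
```

```text
time: 36.9
tool_pos: [0.619, -0.0435, 0.1198]
tcp_rot: [2.221, 2.214, 0.005]
wrist_force: [-1.0, 1.1, -0.7]
width: 0.757
grip_force: 68.9
time: 37.7
tool_pos: [0.6155, -0.0403, 0.0262]
tcp_rot: [2.221, 2.22, 0.002]
wrist_force: [1.2, -0.6, -1.2]
width: 0.759
grip_force: 68.9
```

```bash
python3 -m inch '[0,0,1,0,0,0,60, 0,0,1,0,0,0,60, 0,0,0.5,0,0,0,60, 0,0,0.5,0,0,0,60, 0,0,0.5,0,0,0,60, 0,0,0.5,0,0,0,60, 0,0,0,0,0,0,60, 0,0,0,0,0,0,60]'
```

```text
time: 38.5
tool_pos: [0.6147, -0.0403, 0.0225]
tcp_rot: [2.222, 2.221, 0.0]
wrist_force: [-2.6, 0.3, 6.2]
width: 0.758
grip_force: 69.8
```

All four tumblers are down. I'll release this one, lift, and check all the placements with the top camera. In the same step I'll re-measure the sticks and fit the arm's planar geometry from the states, to plan the stick tilt.

```bash
python3 -m inch '[0,0,0,0,0,0,68, 0,0,0,0,0,0,76, 0,0,0,0,0,0,85, 0,0,0,0,0,0,85, 0,0,-10,0,0,0,85, 0,0,-20,0,0,0,85, 0,0,-35,0,0,0,85, 0,0,-40,0,0,0,85]'
python3 -m inch '[0,0,-40,0,0,0,85, 0,0,-40,0,0,0,85, -20,0,-20,0,0,0,60, -40,-5,0,0,0,0,50, -40,-5,0,0,0,0,45, -40,-5,0,0,0,0,45, -30,-5,0,0,0,0,45, 0,0,0,0,0,0,45]'
python3 - <<'E'
from h import *;from sticks import sticks
from scipy.optimize import least_squares
im=viewer.read_camera("top");cv2.imwrite("pics/t8.png",cv2.resize(im[110:290,130:430,::-1],None,fx=2.5,fy=2.5))
s=st()
for cx,cy,w,h,a,c in sticks(im):
    if 100<max(w,h)<170 and min(w,h)<35: print("wood",np.round([cx,cy,w,h,a],1))
print("vial",plane("top",[(309,128)],.088))
D=[([-1.287,.264,1.604,1.274],[.2126,-.6400,.1986]),([.234,-.207,1.851,1.497],[.441,.1308,.3303]),([.229,-.105,2.07,1.176],[.4506,.1308,.1629]),([.337,.333,1.812,.999],[.5972,.2353,.0477]),([.23,.036,2.185,.92],[.4507,.1309,.0406]),([.23,-.058,2.126,1.076],[.4486,.1305,.1122]),(list(np.array(s["q"])[[0,1,2,4]]),s["tool_pos"])]
def fk(p,q):
    a,d,L2,L4,L6,e=p;u=q[1];v=u+q[2];w=v+q[3]
    return np.array([a+L2*np.sin(u)+L4*np.sin(v)+e*np.cos(v)+L6*np.sin(w),d+L2*np.cos(u)+L4*np.cos(v)-e*np.sin(v)+L6*np.cos(w)])
f=lambda p:np.concatenate([fk(p,q)-[np.hypot(*t[:2]),t[2]] for q,t in D]+[(p-p0)*1e-3])
p0=np.array([.05,.4,.45,.45,.22,0]);r=least_squares(f,p0);print(r.x.round(3),np.abs(r.fun).max())
for tilt in (65,72):
  for rr,z in((.50,.25),(.60,.25),(.64,.3),(.64,.12),(.61,.12)):   # tool TCP point
    g=lambda q:np.r_[fk(r.x,[0,*q])-[rr,z],np.sum(q)-np.pi-np.radians(tilt)]
    t=least_squares(g,[.3,1.5,2.]);print(tilt,rr,z,t.x.round(2),t.cost<1e-8)
E
```

```text
time: 39.3
tool_pos: [0.6133, -0.0401, 0.1263]
tcp_rot: [-2.22, -2.219, 0.003]
wrist_force: [0.3, 0.7, 0.3]
width: 0.996
grip_force: 0.0
time: 40.1
tool_pos: [0.5938, -0.2142, 0.2269]
tcp_rot: [2.225, 2.215, -0.002]
wrist_force: [0.0, 0.2, 0.2]
width: 0.531
grip_force: 0.0
t 40.15 q [-0.382, 0.166, 1.672, 0.0, 1.303, -0.379] p [594.2, -212.0, 226.8] rv [2.225, 2.217, 0.0]
wood [733.4  49.7  16.2 107.6  14.7]
vial [[ 0.74533797 -0.0765609   0.088     ]]
[0.002 0.203 0.511 0.565 0.332 0.001] 0.0007164325891036993
65 0.5 0.25 [0.59 1.41 2.27] True
65 0.6 0.25 [0.79 1.1  2.39] True
65 0.64 0.3 [0.85 0.9  2.53] True
65 0.64 0.12 [0.97 1.01 2.29] True
65 0.61 0.12 [0.91 1.12 2.24] True
72 0.5 0.25 [0.65 1.39 2.36] True
72 0.6 0.25 [0.84 1.07 2.48] True
72 0.64 0.3 [0.9  0.88 2.62] True
72 0.64 0.12 [1.04 0.96 2.39] True
72 0.61 0.12 [0.98 1.08 2.34] True
```

View pics/t8.png

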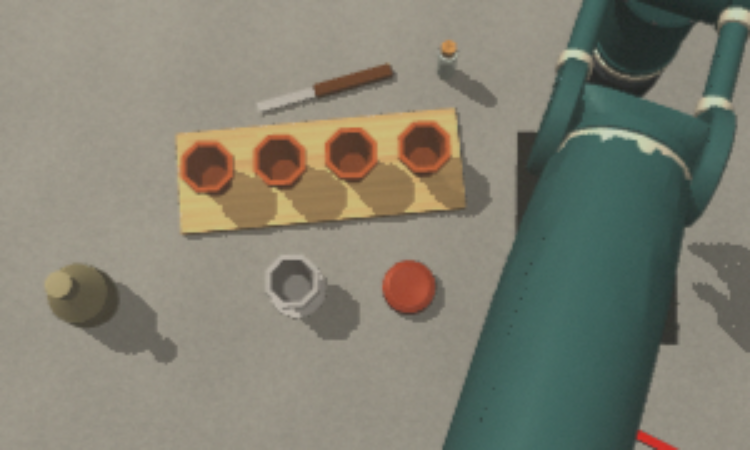

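All four tumblers stand in a row on the board at crop (207,167), (280,160), (350,153) and (425,148), un-nested, with the holder empty. The arm hides the mat here, so I'll measure the sticks with the wrist camera.

```bash
cat > ws.py <<'E'
from h import *;from sticks import sticks
def look():
    p=viewer.camera_params("wrist");im=viewer.read_camera("wrist")
    for c in blobs(mask(im,(8,70,90),(28,255,255)),150):
        u=c.reshape(-1,2).astype(float);P=plane("wrist",u,.013,p)[:,:2]*1e3
        (cx,cy),(w,h),a=cv2.minAreaRect(np.float32(P))
        if 100<max(w,h)<170 and min(w,h)<30:
            B=cv2.boxPoints(((cx,cy),(w,h),a));e=B[1]-B[0] if np.linalg.norm(B[1]-B[0])>50 else B[2]-B[1]
            an=np.degrees(np.arctan2(e[1],e[0]))%180;d=np.array([np.cos(np.radians(an)),np.sin(np.radians(an))])
            # handle axis: mean of contour on the thin half
            n=np.array([-d[1],d[0]]);t=(P-[cx,cy])@d;o=(P-[cx,cy])@n
            w1,w2=np.ptp(o[t>40]),np.ptp(o[t<-40]);sg=1 if w1>w2 else -1
            hh=o[(t*sg<-10)&(t*sg>-70)];hc=(hh.max()+hh.min())/2
            print("stick c",np.round([cx,cy],1),"size",np.round([w,h],1),"ang",round(an,1),"paddle +" if sg>0 else "paddle -",np.round([w1,w2],1),"grip x=-50:",np.round(np.array([cx,cy])-sg*50*d+hc*n,1),"px",u.mean(0).round())
    return im
E
python3 - <<'E'
from ws import *
st();im=look();cv2.imwrite("pics/w9.png",im[:,:,::-1]);plan(597,-321,150,84.3)
E
```

```text
t 40.15 q [-0.382, 0.166, 1.672, 0.0, 1.303, -0.379] p [594.2, -212.0, 226.8] rv [2.225, 2.217, 0.0]
stick c [ 418.3 -246.7] size [152.5  20.8] ang 83.1 paddle + [20.8 15.1] grip x=-50: [ 412.2 -296.3] px [135. 196.]
stick c [ 599.1 -269.9] size [152.4  20.8] ang 81.5 paddle + [20.8 13. ] grip x=-50: [ 592.3 -319.4] px [285. 214.]
phi 89.9 shift [-110.3, 2.8, 76.6] turn [0.0, -0.0, 5.6]
```

View pics/w9.png

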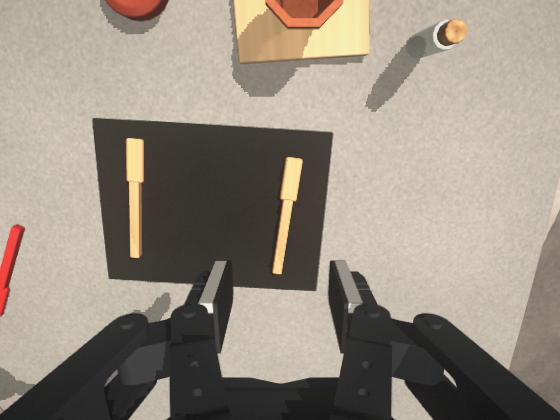

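The wrist view shows both sticks: the near one at (135,196), and the far one at (285,214), slightly turned. The paddles are at the top (+y). The red decoy at (10,265) is off the mat. I'll go to the far stick's handle first.

```bash
python3 -m inch '[0,0,0,0,0,8.4,45, -25,3,20,0,0,0,45, -30,4,30,0,0,0,45, -30,4,30,0,0,0,45, -22,3,30,0,0,0,40, 0,0,30,0,0,0,40, 0,0,20,0,0,0,40, 0,0,0,0,0,0,40]'
python3 - <<'E'
from ws import *
st();im=look();plan(592.3,-319.4,30,81.5);cv2.imwrite("pics/w10.png",im[:,:,::-1])
E
```

```text
time: 41.0
tool_pos: [0.5903, -0.3151, 0.062]
tcp_rot: [-2.372, -2.049, 0.003]
wrist_force: [0.2, -0.0, -0.5]
width: 0.468
grip_force: 0.0
t 41.0 q [-0.528, 0.368, 1.734, 0.001, 1.047, -0.382] p [590.3, -315.1, 62.0] rv [-2.372, -2.049, 0.003]
stick c [ 419.2 -247.1] size [151.3  22.4] ang 81.6 paddle - [16.8 20.3] grip x=-50: [ 426.6 -197.7] px [ 22. 152.]
phi 81.7 shift [-3.4, 1.1, 34.4] turn [-0.2, -0.1, 0.2]
```

View pics/w10.png

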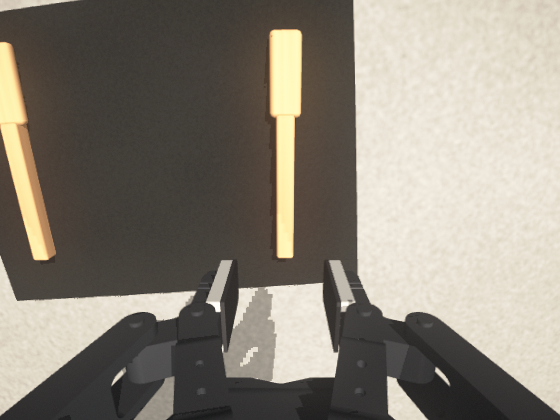

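This view shows the far stick straight ahead, with its handle column at about 285 and its end at row 257, between the pads at 235 and 325. That was my last allowed picture, so from here I work from numbers only.

```bash
sed -i 's/(8,70,90),(28,255,255)),150/(8,45,110),(30,255,255)),150/' ws.py
cat >> ws.py <<'E'
def near(im,p,s,z=.013):
    "handle centre line of the stick nearest the tool axis, in tool axes"
    Rm=R.from_rotvec(s["tcp_rot"]);m=mask(im,(8,45,110),(30,255,255));best=None
    for c in blobs(m,400):
        f=np.zeros(m.shape,np.uint8);cv2.drawContours(f,[c],-1,255,-1);v,u=np.nonzero(f)
        P=plane("wrist",np.c_[u,v].astype(float),z,p);T=Rm.inv().apply(P-s["tool_pos"])*1e3
        if best is None or abs(np.median(T[:,1]))<abs(np.median(best[:,1])): best=T
    x,y=best[:,0],best[:,1];sl,ic=np.polyfit(x,y,1)
    h=(x<x.min()+90)&(x>x.min()+10);sl,ic=np.polyfit(x[h],y[h],1)
    print("tool axes: x",round(x.min(),1),round(x.max(),1),"len",round(np.ptp(x),1),"handle slope deg",round(np.degrees(np.arctan(sl)),1),"width",round(len(x[h])and np.percentile(y[h]-sl*x[h],98)-np.percentile(y[h]-sl*x[h],2),1),"y at x.min+25:",round(ic+sl*(x.min()+25),1))
E
python3 - <<'E'
from ws import *
s=st();p=viewer.camera_params("wrist");im=viewer.read_camera("wrist");near(im,p,s)
E
```

```text
t 41.05 q [-0.528, 0.366, 1.732, 0.0, 1.048, -0.382] p [591.8, -316.0, 64.4] rv [-2.374, -2.051, 0.002]
tool axes: x -28.9 121.9 len 150.8 handle slope deg -0.2 width 12.1 y at x.min+25: 1.0
```

```bash
python3 -m inch '[-4,1,10,0,0,0,40, 0,0,15,0,0,0,40, 0,0,15,0,0,0,40, 0,0,12,0,0,0,40, 0,0,8,0,0,0,40, 0,0,4,0,0,0,40, 0,0,2,0,0,0,40, 0,0,0,0,0,0,40]'
python3 - <<'E'
from ws import *
s=st();p=viewer.camera_params("wrist");im=viewer.read_camera("wrist");near(im,p,s);print(s["wrist_force"])
E
```

```text
time: 41.9
tool_pos: [0.5932, -0.3223, 0.0001]
tcp_rot: [2.379, 2.052, 0.0]
wrist_force: [-0.1, 0.2, -0.7]
width: 0.471
grip_force: 0.0
t 41.9 q [-0.535, 0.441, 1.761, 0.0, 0.939, -0.388] p [593.2, -322.3, 0.1] rv [2.379, 2.052, 0.0]
tool axes: x -23.0 120.8 len 143.8 handle slope deg -0.1 width 12.0 y at x.min+25: -1.7
[-0.12985984  0.16065078 -0.72637006]
```

```bash
python3 -m inch '[0,-1.3,3,0,0,0,40, 0,0,3,0,0,0,40, 0,0,3,0,0,0,40, 0,0,3,0,0,0,40, 0,0,3,0,0,0,40, 0,0,0,0,0,0,40, 0,0,0,0,0,0,40, 0,0,0,0,0,0,40]'
python3 -m inch '[0,0,1,0,0,0,40, 0,0,1,0,0,0,40, 0,0,1,0,0,0,40, 0,0,0,0,0,0,40, 0,0,0,0,0,0,40, 0,0,0,0,0,0,40, 0,0,0,0,0,0,40, 0,0,0,0,0,0,40]'
```

```text
time: 42.75
tool_pos: [0.592, -0.3222, -0.0147]
tcp_rot: [2.378, 2.052, 0.0]
wrist_force: [0.3, -0.2, 0.3]
width: 0.469
grip_force: 0.0
time: 43.55
tool_pos: [0.5919, -0.3221, -0.0178]
tcp_rot: [2.378, 2.052, 0.0]
wrist_force: [-0.4, 0.2, 0.4]
width: 0.466
grip_force: 0.0
```

```bash
for i in 1; do python3 -m inch '[0,0,1,0,0,0,40, 0,0,1,0,0,0,40, 0,0,1,0,0,0,40, 0,0,0,0,0,0,40, 0,0,0,0,0,0,40, 0,0,0,0,0,0,40, 0,0,0,0,0,0,40, 0,0,0,0,0,0,40]'; done
python3 -m inch '[0,0,1,0,0,0,40, 0,0,1,0,0,0,40, 0,0,0,0,0,0,40, 0,0,0,0,0,0,40, 0,0,0,0,0,0,40, 0,0,0,0,0,0,40, 0,0,0,0,0,0,40, 0,0,0,0,0,0,40]'
```

```text
time: 44.35
tool_pos: [0.5919, -0.3221, -0.0208]
tcp_rot: [2.379, 2.052, 0.0]
wrist_force: [0.4, -0.3, -0.5]
width: 0.466
grip_force: 0.0
time: 45.15
tool_pos: [0.5919, -0.3221, -0.0228]
tcp_rot: [2.379, 2.052, 0.0]
wrist_force: [0.6, 0.7, 0.3]
width: 0.467
grip_force: 0.0
```

```bash
python3 -m inch '[0,0,0,0,0,0,32, 0,0,0,0,0,0,26, 0,0,0,0,0,0,20, 0,0,0,0,0,0,16, 0,0,0,0,0,0,12, 0,0,0,0,0,0,8, 0,0,0,0,0,0,8, 0,0,0,0,0,0,8]' 40
```

```text
time: 45.95
tool_pos: [0.592, -0.3222, -0.0226]
tcp_rot: [2.378, 2.052, 0.0]
wrist_force: [-0.6, -0.1, 0.8]
width: 0.122
grip_force: 41.5
```

```bash
python3 -m inch '[0,0,-5,0,0,0,8, 0,0,-15,0,0,0,8, 0,0,-30,0,0,0,8, 0,0,-35,0,0,0,8, 0,0,-40,0,0,0,8, 0,0,-40,0,0,0,8, 0,0,-40,0,0,0,8, 0,0,-20,0,0,0,8]'
python3 - <<'E'
from ws import *
s=st();p=viewer.camera_params("wrist");im=viewer.read_camera("wrist");near(im,p,s,s["tool_pos"][2]+.0326+.005)
E
```

```text
time: 46.75
tool_pos: [0.5939, -0.3232, 0.2091]
tcp_rot: [2.373, 2.047, 0.004]
wrist_force: [-0.4, 0.0, 0.6]
width: 0.121
grip_force: 41.4
t 46.75 q [-0.535, 0.255, 1.598, 0.0, 1.281, -0.388] p [593.9, -323.2, 209.1] rv [2.373, 2.047, 0.004]
tool axes: x -22.5 114.4 len 136.8 handle slope deg 0.0 width 11.4 y at x.min+25: -0.4
```

```bash
python3 -m inch '[10,-2.5,0,0,0,0,8, 25,-6.5,0,0,0,0,8, 35,-9,0,0,0,0,8, 35,-9,0,0,0,0,8, 35,-9,0,0,0,0,8, 35,-9,0,0,0,0,8, 35,-9,0,0,0,0,8, 35,-9,0,0,0,0,8]'
python3 -m inch '[35,-9,0,0,0,0,8, 35,-9,0,0,0,0,8, 35,-9,0,0,0,0,8, 35,-9,0,0,0,0,8, 35,-9,0,0,0,0,8, 35,-9,0,0,0,0,8, 25,-6,0,0,0,0,8, 12,-2,0,0,0,0,8]'
python3 -m inch '[8,0,-20,0,0,0,8, 0,0,-20,0,0,7.5,8, 0,0,0,0,0,7.5,8, 0,0,0,0,0,7.5,8, 0,0,0,0,0,7.5,8, 0,0,0,0,0,7.5,8, 0,0,0,0,0,7.5,8, 0,0,0,0,0,7.5,8]'
python3 - <<'E'
from ws import *
s=st();p=viewer.camera_params("wrist");im=viewer.read_camera("wrist");near(im,p,s,s["tool_pos"][2]+.0326+.005)
plan(538.6,212.3,240,21.5)
E
```

```text
time: 47.6
tool_pos: [0.5631, -0.0682, 0.1999]
tcp_rot: [-2.376, -2.05, 0.004]
wrist_force: [-0.1, 0.9, -0.3]
width: 0.119
grip_force: 41.4
time: 48.4
tool_pos: [0.5378, 0.185, 0.2001]
tcp_rot: [-2.374, -2.054, 0.005]
wrist_force: [-0.8, 0.2, -0.4]
width: 0.119
grip_force: 41.4
time: 49.2
tool_pos: [0.5404, 0.1899, 0.2407]
tcp_rot: [3.043, 0.78, -0.004]
wrist_force: [0.0, -0.3, -1.0]
width: 0.123
grip_force: 41.4
t 49.2 q [0.295, 0.05, 1.774, -0.0, 1.32, 1.364] p [540.4, 189.9, 240.7] rv [3.043, 0.78, -0.004]
tool axes: x -22.9 113.8 len 136.8 handle slope deg -18.5 width 118.8 y at x.min+25: 59.2
phi 28.5 shift [9.0, -20.5, 0.7] turn [-0.0, 0.2, 7.0]
```

```bash
python3 -m inch '[0,0,0,0,0,7,8, 6.5,-21.5,0,0,0,0,8, 0,0,0,0,-8,0,8, 0,0,0,0,-8,0,8, 0,0,0,0,-8,0,8, 0,0,0,0,-8,0,8, 0,0,0,0,-8,0,8, 0,0,0,0,-8,0,8]'
python3 -m inch '[0,0,0,0,-8,0,8, 0,0,0,0,-8,0,8, 0,0,0,0,-8,0,8, 0,0,0,0,0,0,8, 0,0,0,0,0,0,8, 0,0,0,0,0,0,8, 0,0,0,0,0,0,8, 0,0,0,0,0,0,8]'
cat > tilt.py <<'E'
from h import *
def axes(s=None,L=125,g=32.6):
    s=s or st();M=R.from_rotvec(s["tcp_rot"]).as_matrix();t=np.array(s["tool_pos"])*1e3
    print("x",M[:,0].round(3),"y",M[:,1].round(3),"z",M[:,2].round(3),"grip N",round(s["grip_force"],1),"F",np.round(s["wrist_force"],1))
    tip=t-g*M[:,2]+L*M[:,0];print("tip expected",tip.round(1));return s,M,t,tip
E
python3 - <<'E'
from tilt import *
s,M,t,tip=axes()
G=t-32.6*M[:,2];E=G-25*M[:,0]
for n in("scene","top","wrist"): print(n,"px of tip, grip, end",project(n,np.array([tip,G,E])/1e3).round().tolist())
for n in("scene","top","wrist"):
    im=viewer.read_camera(n);np.save(f"/tmp/{n}.npy",im)
    m=mask(im,(8,45,70),(30,255,255))
    for c in blobs(m,40)[:8]:
        u=c.reshape(-1,2);r=cv2.minAreaRect(u.astype(np.float32));print(n,"blob",u.mean(0).round(),cv2.contourArea(c),cv2.boundingRect(c),np.round(r[1]),round(r[2]))
E
```

```text
time: 50.05
tool_pos: [0.5398, 0.2129, 0.242]
tcp_rot: [2.681, 0.526, -1.203]
wrist_force: [1.4, -0.6, -0.8]
width: 0.122
grip_force: 41.4
time: 50.85
tool_pos: [0.5397, 0.2133, 0.2458]
tcp_rot: [2.337, 0.456, -1.685]
wrist_force: [0.3, 0.7, 0.1]
width: 0.125
grip_force: 41.4
t 50.85 q [0.353, 0.923, 0.997, -0.049, 2.47, 1.522] p [539.7, 213.3, 245.8] rv [2.337, 0.456, -1.685]
x [ 0.293  0.119 -0.949] y [ 0.376 -0.927 -0.   ] z [-0.879 -0.357 -0.316] grip N 41.4 F [0.3 0.7 0.1]
tip expected [605.  239.8 137.5]
scene px of tip, grip, end [[390.0, 216.0], [383.0, 164.0], [382.0, 153.0]]
top px of tip, grip, end [[207.0, 169.0], [204.0, 169.0], [203.0, 169.0]]
wrist px of tip, grip, end [[282.0, -31.0], [281.0, 276.0], [281.0, 321.0]]
scene blob [178.  51.] 9432.5 (21, 0, 308, 144) [137. 307.] 89
scene blob [ 25. 121.] 8354.0 (0, 7, 90, 202) [201.  89.] 90
scene blob [335. 262.] 7469.5 (246, 227, 170, 80) [ 58. 165.] 79
scene blob [184. 116.] 3808.0 (75, 77, 232, 67) [ 53. 232.] 84
scene blob [464.   9.] 1959.0 (402, 0, 126, 22) [ 21. 126.] 87
scene blob [504. 191.] 1387.0 (484, 168, 41
[... 410 characters left out ...]
6, 262, 44, 24) [11. 47.] 67
top blob [271. 142.] 165.0 (255, 135, 32, 14) [ 6. 32.] 74
top blob [492. 345.] 153.5 (481, 314, 37, 73) [27. 74.] 15
top blob [483. 343.] 140.0 (474, 313, 32, 68) [21. 70.] 16
wrist blob [323. 202.] 30446.0 (249, 0, 199, 346) [365. 179.] 83
wrist blob [ 75. 251.] 19587.0 (0, 123, 250, 297) [296. 249.] 90
wrist blob [471. 221.] 11515.5 (430, 128, 107, 214) [213. 106.] 90
wrist blob [535.  64.] 668.5 (507, 49, 53, 33) [58. 15.] 27
wrist blob [278. 362.] 407.0 (260, 349, 40, 28) [24. 41.] 81
wrist blob [10.  9.] 389.0 (0, 0, 29, 26) [25. 28.] 90
wrist blob [236. 276.] 249.5 (225, 264, 29, 31) [19. 40.] 40
wrist blob [214. 234.] 103.0 (192, 228, 41, 21) [42. 15.] 17
```

```bash
python3 - <<'E'
import numpy as np
a=np.load("/tmp/scene.npy").astype(int)
for v in range(150,236,3): print(v,' '.join("%3d/%3d"%(a[v,u,0],a[v,u,2]) for u in range(374,412,2)))
E
```

```text
150 119/104 125/108 126/108 126/108 123/104 122/105 122/104 122/105 123/105 121/104 121/103 122/106 119/103 118/102 120/102 119/101 119/103 117/ 99 115/ 98
153 120/105 124/106 121/102 125/108 117/101 118/106 127/110 122/104 123/106 123/106 117/102 125/106 121/105 121/105 120/102 122/102 122/103 119/101 118/104
156 120/107 122/103 121/ 67 109/ 43 182/ 87 168/ 71 119/104 119/103 121/105 121/106 120/103 122/102 118/102 117/100 120/102 119/103 125/108 131/112 132/113
159 121/102 123/105 103/ 77  80/ 34 165/ 76 168/ 76 104/ 92 141/124 138/118 131/111 127/109 125/108  78/ 69  29/ 27  56/ 51  51/ 43  15/ 12  18/ 14  14/ 16
162 120/102 123/105  86/ 75  63/ 59  68/ 62  74/ 71  89/ 80  81/ 73  27/ 22  16/ 12   5/  5  57/ 52   7/ 11  17/ 19  23/ 21  19/ 19  14/ 12  21/ 20  22/ 22
165 121/103 124/106  70/ 59   6/  8  13/ 11  10/  9  23/ 22  17/ 20  17/ 17  13/ 13  13/ 12  21/ 12  16/ 14  11/ 19  19/ 12  14/  9   8/ 10  13/ 12  24/ 25
168 122/105 122/105 122/106   9/  9   1/  3  15/  5  16/ 17  21/ 16  20/ 21  21/ 18  22/ 23  14/ 17  26/ 27   1/  2  21/ 19  19/ 18  23/ 19  21/ 21  24/ 21
171 122/
[... 2723 characters left out ...]
/112 129/111 132/111  80/ 71  72/ 61  75/ 63  80/ 66  79/ 67  63/ 50  46/ 29
225 123/105 117/100 120/101 121/105 117/102 119/106 120/108 124/106 121/107 123/104 125/107 126/106 125/107 124/107 123/106 130/112 129/112 135/118  79/ 66
228 125/ 91 154/ 38 152/ 42 151/ 38 154/ 40 135/ 37 138/ 34 149/ 33 147/ 49 129/112 124/112 125/110 122/104 122/105 125/107 123/105 124/106 122/105 126/108
231 150/ 42 124/ 36 127/ 32 124/ 35 119/ 34 123/ 37  85/ 23  84/ 22  93/ 23  75/ 18 105/ 25 152/ 33 124/112 125/107 123/105 127/110 126/109 122/104 124/106
234 120/ 39 127/ 38 125/ 32 123/ 33 123/ 36 117/ 35 107/ 30  95/ 19  84/ 24  80/ 22  73/ 20  99/ 26 155/ 36 125/115 127/110 126/108 124/106 124/107 126/109
```

The stick shows in the scene at end (382,156) and tip (389.5,217), against predicted (382,153) and (390,216). It's held firm and tilted as planned, so I'll insert it along the vertical.

```bash
python3 -m inch '[0,0,2,0,0,0,8, 14,0,4.7,0,0,0,8, 19,0,6.3,0,0,0,8, 19,0,6.3,0,0,0,8, 19,0,6.3,0,0,0,8, 14,0,4.7,0,0,0,8, 8,0,2.7,0,0,0,8, 0,0,0,0,0,0,8]'
python3 - <<'E'
from tilt import *
axes()
E
```

```text
time: 51.8
tool_pos: [0.5362, 0.2119, 0.1415]
tcp_rot: [2.327, 0.454, -1.697]
wrist_force: [0.1, -0.5, 0.1]
width: 0.119
grip_force: 41.4
t 51.8 q [0.353, 1.019, 1.032, -0.043, 2.35, 1.531] p [536.2, 211.9, 141.5] rv [2.327, 0.454, -1.697]
x [ 0.283  0.115 -0.952] y [ 0.376 -0.927 -0.   ] z [-0.882 -0.358 -0.306] grip N 41.4 F [ 0.1 -0.5  0.1]
tip expected [600.4 238.   32.4]
```

```bash
python3 -m inch '[2,0,0.6,0,0,0,8, 2,0,0.6,0,0,0,8, 2,0,0.6,0,0,0,8, 1,0,0.3,0,0,0,8, 1,0,0.3,0,0,0,8, 1,0,0.3,0,0,0,8, 0,0,0,0,0,0,8, 0,0,0,0,0,0,8]'
python3 - <<'E'
from tilt import *
axes()
E
```

```text
time: 52.6
tool_pos: [0.5371, 0.2122, 0.1342]
tcp_rot: [2.33, 0.455, -1.693]
wrist_force: [-0.1, -0.1, -0.8]
width: 0.122
grip_force: 41.4
t 52.6 q [0.353, 1.026, 1.031, -0.043, 2.341, 1.531] p [537.1, 212.2, 134.2] rv [2.33, 0.455, -1.693]
x [ 0.286  0.116 -0.951] y [ 0.376 -0.927  0.   ] z [-0.881 -0.358 -0.309] grip N 41.4 F [-0.1 -0.1 -0.8]
tip expected [601.6 238.4  25.4]
```

```bash
python3 -m inch '[1,0,0.3,0,0,0,8, 1,0,0.3,0,0,0,8, 0.5,0,0.2,0,0,0,8, 0.5,0,0.2,0,0,0,8, 0.5,0,0.2,0,0,0,8, 0,0,0,0,0,0,8, 0,0,0,0,0,0,8, 0,0,0,0,0,0,8]'
python3 - <<'E'
from tilt import *
axes()
E
```

```text
time: 53.4
tool_pos: [0.537, 0.2122, 0.1321]
tcp_rot: [2.329, 0.454, -1.695]
wrist_force: [-1.0, 0.1, 6.0]
width: 0.123
grip_force: 41.5
t 53.4 q [0.353, 1.029, 1.03, -0.042, 2.34, 1.532] p [537.0, 212.2, 132.1] rv [2.329, 0.454, -1.695]
x [ 0.285  0.116 -0.951] y [ 0.376 -0.927  0.   ] z [-0.882 -0.358 -0.308] grip N 41.5 F [-1.   0.1  6. ]
tip expected [601.4 238.3  23.2]
```

The tip is on the floor (6 N upward). Release and back out along the tool axis.

```bash
python3 -m inch '[0,0,0,0,0,0,14, 0,0,0,0,0,0,18, 0,0,0,0,0,0,24, 0,0,0,0,0,0,32, 0,0,0,0,0,0,40, 0,0,-6,0,0,0,40, 0,0,-14,0,0,0,40, 0,0,-20,0,0,0,40]'
python3 -m inch '[0,0,-20,0,0,0,40, -20,0,-7,0,0,0,40, -30,0,-10,0,0,0,40, -30,0,-10,0,0,0,40, -20,0,-6,0,0,0,40, -20,0,-6,0,0,0,40, 0,0,0,0,0,0,40, 0,0,0,0,0,0,40]'
python3 - <<'E'
from tilt import *
s,M,t,tip=axes()
P=np.array([[.598,.236,.020],[.598,.236,.082],[.5866,.2315,.15]])
im=viewer.read_camera("scene");a=im.astype(int)
d=a[...,0]-a[...,2]
print(project("scene",P).round().tolist(),project("top",P).round().tolist())
m=((d>55)&(a[...,0]>75)).astype(np.uint8)
for v in range(160,262,4): print(v,''.join('#' if m[v,u] else '.' for u in range(340,425)))
E
```

```text
time: 54.2
tool_pos: [0.5725, 0.2266, 0.1431]
tcp_rot: [2.329, 0.454, -1.694]
wrist_force: [0.9, -0.1, 0.2]
width: 0.47
grip_force: 0.0
time: 55.0
tool_pos: [0.5899, 0.2337, 0.2752]
tcp_rot: [2.332, 0.455, -1.691]
wrist_force: [-0.0, 0.0, -0.4]
width: 0.468
grip_force: 0.0
t 55.0 q [0.355, 1.038, 0.741, -0.057, 2.616, 1.512] p [589.9, 233.7, 275.2] rv [2.332, 0.455, -1.691]
x [ 0.288  0.117 -0.951] y [ 0.376 -0.927  0.   ] z [-0.881 -0.357 -0.31 ] grip N 0.0 F [-0.   0.  -0.4]
tip expected [654.6 259.9 166.5]
[[383.0, 255.0], [385.0, 234.0], [384.0, 208.0]] [[216.0, 181.0], [212.0, 176.0], [209.0, 173.0]]
160 .....................................................................................
164 .....................................................................................
168 .....................................................................................
172 .....................................................................................
176 .....................................................................................
180 .................................
[... 1152 characters left out ...]
.................####...#########.####..###...........................
236 ####################............####....#############....####........................
240 .#################..###...........##############.#....######.........................
244 .###############.#...###########......##.....#.##########............................
248 .###################.##.............................#####............................
252 ...#.############..##...#.###.#............#################.........................
256 ............#....###...####..#.##.........#####################......................
260 .............########......#####.##......#########################...................
```

The stick now leans in the tumbler, from its mouth at (385,228) up to (373,198) in the scene. I'll untilt and go for the other stick.

```bash
python3 -m inch '[0,0,0,0,8,0,40, 0,0,0,0,8,0,40, 0,0,0,0,8,0,40, 0,0,0,0,8,0,40, 0,0,0,0,8,0,40, 0,0,0,0,8,0,40, 0,0,0,0,8,0,40, 0,0,0,0,8,0,40]'
python3 -m inch '[0,0,0,0,8,0,40, -11,13,0,0,0,0,40, -22,26,0,0,0,0,40, -26,30,0,0,0,0,40, -26,30,0,0,0,0,40, -26,30,0,0,0,0,40, -26,30,0,0,0,0,40, -26,30,0,0,0,0,40]'
python3 -m inch '[-26,30,0,0,0,0,40, -26,30,0,0,0,0,40, -26,30,0,0,0,0,40, -26,30,0,0,0,0,40, -26,30,0,0,0,0,40, -26,30,0,0,0,0,40, -26,30,0,0,0,0,40, -14,17,0,0,0,0,40]'
python3 -m inch '[-4,9,0,0,0,-7.5,40, 0,0,0,0,0,-7.5,40, 0,0,0,0,0,-7.5,40, 0,0,0,0,0,-7.5,40, 0,0,0,0,0,-7.5,40, 0,0,0,0,0,-7.5,40, 0,0,0,0,0,-7.5,40, 0,0,0,0,0,-7.5,40]'
python3 - <<'E'
from ws import *
st();im=look();plan(412.2,-296.3,65,83.1)
E
```

```text
time: 55.85
tool_pos: [0.5898, 0.2337, 0.2739]
tcp_rot: [3.051, 0.595, -0.207]
wrist_force: [-0.4, 0.0, -0.6]
width: 0.47
grip_force: 0.0
time: 56.65
tool_pos: [0.5089, -0.0048, 0.2737]
tcp_rot: [-3.083, -0.601, 0.009]
wrist_force: [0.0, 0.3, 0.3]
width: 0.467
grip_force: 0.0
time: 57.45
tool_pos: [0.4117, -0.2897, 0.2737]
tcp_rot: [-3.081, -0.597, 0.007]
wrist_force: [0.1, 0.0, -0.1]
width: 0.472
grip_force: 0.0
time: 58.25
tool_pos: [0.4125, -0.297, 0.2735]
tcp_rot: [-2.36, -2.065, 0.003]
wrist_force: [0.6, -1.1, -0.3]
width: 0.467
grip_force: 0.0
t 58.25 q [-0.673, -0.089, 1.851, -0.001, 1.386, -0.539] p [412.5, -297.0, 273.5] rv [-2.36, -2.065, 0.003]
stick c [ 417.6 -246.1] size [149.7  19.7] ang 82.4 paddle + [19.6 11.9] grip x=-50: [ 411.5 -295.7] px [280. 121.]
stick c [  10.8 -537.9] size [137.7  25.8] ang 4.6 paddle + [21. 14.] grip x=-50: [ -38.9 -543.3] px [ 57. 345.]
phi 82.6 shift [0.2, 0.6, 208.6] turn [-0.3, -0.2, -0.5]
```

```bash
python3 -m inch '[0,0,20,0,0,0,40, 0,0,35,0,0,0,40, 0,0,40,0,0,0,40, 0,0,40,0,0,0,40, 0,0,35,0,0,0,40, 0,0,25,0,0,0,40, 0,0,13,0,0,0,40, 0,0,0,0,0,0,40]'
python3 -m inch '[0,0,0,0,0,0,40, 0,0,0,0,0,0,40, 0,0,0,0,0,0,40, 0,0,0,0,0,0,40, 0,0,0,0,0,0,40, 0,0,0,0,0,0,40, 0,0,0,0,0,0,40, 0,0,0,0,0,0,40]'
python3 - <<'E'
from ws import *
s=st();p=viewer.camera_params("wrist");im=viewer.read_camera("wrist");near(im,p,s)
E
```

```text
time: 59.1
tool_pos: [0.4113, -0.2955, 0.0643]
tcp_rot: [-2.366, -2.056, 0.002]
wrist_force: [0.3, 0.5, 0.1]
width: 0.47
grip_force: 0.0
time: 59.9
tool_pos: [0.4132, -0.2965, 0.0672]
tcp_rot: [-2.369, -2.063, 0.0]
wrist_force: [-0.1, 0.3, 0.1]
width: 0.468
grip_force: 0.0
t 59.9 q [-0.671, 0.075, 2.086, -0.0, 0.981, -0.533] p [413.2, -296.5, 67.2] rv [-2.369, -2.063, 0.0]
tool axes: x -25.3 125.2 len 150.6 handle slope deg -0.7 width 12.1 y at x.min+25: -2.0
```

```bash
python3 -m inch '[0,-2,10,0,0,-0.7,40, 0,0,20,0,0,0,40, 0,0,20,0,0,0,40, 0,0,15,0,0,0,40, 0,0,8,0,0,0,40, 0,0,4,0,0,0,40, 0,0,0,0,0,0,40, 0,0,0,0,0,0,40]'
python3 -m inch '[0,0,3,0,0,0,40, 0,0,3,0,0,0,40, 0,0,2,0,0,0,40, 0,0,2,0,0,0,40, 0,0,1,0,0,0,40, 0,0,1,0,0,0,40, 0,0,0.5,0,0,0,40, 0,0,0,0,0,0,40]'
python3 -m inch '[0,0,0,0,0,0,32, 0,0,0,0,0,0,26, 0,0,0,0,0,0,20, 0,0,0,0,0,0,16, 0,0,0,0,0,0,12, 0,0,0,0,0,0,8, 0,0,0,0,0,0,8, 0,0,0,0,0,0,8]' 40
```

```text
time: 60.75
tool_pos: [0.4118, -0.2967, -0.0093]
tcp_rot: [2.356, 2.077, 0.0]
wrist_force: [-0.5, 0.6, 0.3]
width: 0.465
grip_force: 0.0
time: 61.55
tool_pos: [0.4113, -0.2963, -0.0224]
tcp_rot: [-2.357, -2.077, 0.0]
wrist_force: [-0.3, 0.2, 0.0]
width: 0.465
grip_force: 0.0
time: 62.35
tool_pos: [0.4115, -0.2964, -0.0222]
tcp_rot: [2.357, 2.077, 0.0]
wrist_force: [-0.3, -0.4, 2.0]
width: 0.124
grip_force: 41.0
```

```bash
python3 -m inch '[0,0,-5,0,0,0,8, 0,0,-15,0,0,0,8, 0,0,-30,0,0,0,8, 0,0,-40,0,0,0,8, 0,0,-45,0,0,0,8, 0,0,-45,0,0,0,8, 0,0,-45,0,0,0,8, 0,0,-37,0,0,0,8]'
python3 -m inch '[15,4,0,0,0,0,8, 30,7.5,0,0,0,0,8, 30,7.5,0,0,0,0,8, 30,7.5,0,0,0,0,8, 30,7.5,0,0,0,0,8, 30,7.5,0,0,0,0,8, 30,7.5,0,0,0,0,8, 30,7.5,0,0,0,0,8]'
python3 -m inch '[30,7.5,0,0,0,0,8, 30,7.5,0,0,0,0,8, 30,7.5,0,0,0,0,8, 30,7.5,0,0,0,0,8, 12.5,4,0,0,0,0,8, 0,0,0,0,0,7.8,8, 0,0,0,0,0,7.8,8, 0,0,0,0,0,7.8,8]'
python3 -m inch '[0,0,0,0,0,7.8,8, 0,0,0,0,0,7.8,8, 0,0,0,0,0,7.8,8, 0,0,0,0,0,7.8,8, 0,0,0,0,0,7.8,8, 0,0,0,0,0,7.8,8, 0,0,0,0,0,7.7,8, 0,0,0,0,0,0,8]'
python3 -c "
from tilt import *
s=st();plan(546,47.2,240,4.9)"
```

```text
time: 63.15
tool_pos: [0.4115, -0.2965, 0.2428]
tcp_rot: [2.355, 2.075, 0.001]
wrist_force: [0.7, -0.2, -0.4]
width: 0.122
grip_force: 40.8
time: 63.95
tool_pos: [0.4952, -0.0784, 0.2386]
tcp_rot: [-2.356, -2.076, 0.001]
wrist_force: [0.1, -0.5, 0.0]
width: 0.121
grip_force: 40.8
time: 64.75
tool_pos: [0.5453, 0.0469, 0.2387]
tcp_rot: [-2.733, -1.549, 0.003]
wrist_force: [0.3, -0.6, -0.0]
width: 0.12
grip_force: 40.8
time: 65.55
tool_pos: [0.5453, 0.0466, 0.2388]
tcp_rot: [3.138, 0.133, -0.002]
wrist_force: [-0.9, 0.7, 0.0]
width: 0.117
grip_force: 40.8
t 65.55 q [0.04, 0.0, 1.828, -0.0, 1.315, 1.526] p [545.3, 46.6, 238.8] rv [3.138, 0.133, -0.002]
phi 4.8 shift [0.7, -0.5, -1.2] turn [0.0, 0.1, -0.1]
```

Now the 72° tilt.

```bash
python3 -m inch '[0,0,0,0,-8,0,8, 0,0,0,0,-8,0,8, 0,0,0,0,-8,0,8, 0,0,0,0,-8,0,8, 0,0,0,0,-8,0,8, 0,0,0,0,-8,0,8, 0,0,0,0,-8,0,8, 0,0,0,0,-8,0,8]'
python3 -m inch '[0,0,0,0,-8,0,8, 0,0,0,0,0,0,8, 0,0,0,0,0,0,8, 0,0,0,0,0,0,8, 0,0,0,0,0,0,8, 0,0,0,0,0,0,8, 0,0,0,0,0,0,8, 0,0,0,0,0,0,8]'
python3 - <<'E'
from tilt import *
s,M,t,tip=axes()
E=t-32.4*M[:,2]-25*M[:,0]
print(project("scene",np.array([tip,E,[609.5,52.7,82]])/1e3).round().tolist())
a=viewer.read_camera("scene").astype(int);m=((a[...,0]-a[...,2]>55)&(a[...,0]>75))
for v in range(150,262,4): print(v,''.join('#' if m[v,u] else '.' for u in range(290,400)))
E
```

```text
time: 66.35
tool_pos: [0.5467, 0.0468, 0.2394]
tcp_rot: [2.622, 0.116, -1.647]
wrist_force: [-0.8, -0.3, -0.1]
width: 0.123
grip_force: 40.8
time: 67.15
tool_pos: [0.546, 0.047, 0.2409]
tcp_rot: [2.502, 0.107, -1.813]
wrist_force: [0.4, 0.3, 0.6]
width: 0.121
grip_force: 40.8
t 67.15 q [0.058, 0.863, 1.116, -0.039, 2.417, 1.533] p [546.0, 47.0, 240.9] rv [2.502, 0.107, -1.813]
x [ 0.31   0.027 -0.95 ] y [ 0.085 -0.996 -0.   ] z [-0.947 -0.081 -0.311] grip N 40.8 F [0.4 0.3 0.6]
tip expected [615.7  53.  132.2]
[[313.0, 231.0], [307.0, 165.0], [312.0, 247.0]]
150 ..............................................................................................................
154 ..............................................................................................................
158 ..............................................................................................................
162 ..............................................................................................................
166 ..............######...................................................
[... 1984 characters left out ...]
..........
238 ..............................................##..............................................................
242 ...........##############.########...........#####...........................................################.
246 .......########################..###...........######................#######..#####.......################....
250 ........#######################..#####.########.###....#################.#....###.............###############.
254 ...........###########################..######..........#######...#####..#..#....##.........##################
258 .#.......#......###################....##..####.........#############..#.#.###.#####.......###################
```

The tip is at (312.5,232) against predicted (313,231). It sits over the tumbler at (312,247), so I'll go down.

```bash
python3 -m inch '[10,0,3.3,0,0,0,8, 18,0,5.9,0,0,0,8, 18,0,5.9,0,0,0,8, 18,0,5.9,0,0,0,8, 16,0,5.2,0,0,0,8, 10,0,3.3,0,0,0,8, 4,0,1.3,0,0,0,8, 0,0,0,0,0,0,8]'
python3 -m inch '[2,0,0.6,0,0,0,8, 2,0,0.6,0,0,0,8, 2,0,0.6,0,0,0,8, 0,0,0,0,0,0,8, 0,0,0,0,0,0,8, 0,0,0,0,0,0,8, 0,0,0,0,0,0,8, 0,0,0,0,0,0,8]'
python3 -c "
from tilt import *
axes()"
```

```text
time: 68.0
tool_pos: [0.5456, 0.047, 0.14]
tcp_rot: [2.498, 0.107, -1.818]
wrist_force: [1.3, -0.3, -0.4]
width: 0.124
grip_force: 40.8
time: 68.8
tool_pos: [0.5459, 0.047, 0.1345]
tcp_rot: [2.5, 0.107, -1.816]
wrist_force: [-0.5, 0.3, -0.4]
width: 0.123
grip_force: 40.8
t 68.8 q [0.058, 0.969, 1.137, -0.034, 2.292, 1.54] p [545.9, 47.0, 134.5] rv [2.5, 0.107, -1.816]
x [ 0.308  0.026 -0.951] y [ 0.085 -0.996 -0.   ] z [-0.948 -0.081 -0.309] grip N 40.8 F [-0.5  0.3 -0.4]
tip expected [615.3  52.9  25.7]
```

```bash
python3 -m inch '[1,0,0.3,0,0,0,8, 1,0,0.3,0,0,0,8, 0.5,0,0.2,0,0,0,8, 0.5,0,0.2,0,0,0,8, 0.5,0,0.2,0,0,0,8, 0,0,0,0,0,0,8, 0,0,0,0,0,0,8, 0,0,0,0,0,0,8]'
```

```text
time: 69.6
tool_pos: [0.5459, 0.047, 0.1308]
tcp_rot: [2.5, 0.107, -1.816]
wrist_force: [-0.5, 0.0, -0.4]
width: 0.124
grip_force: 40.8
```

```bash
python3 -m inch '[0.5,0,0.2,0,0,0,8, 0.5,0,0.2,0,0,0,8, 0.5,0,0.2,0,0,0,8, 0,0,0,0,0,0,8, 0,0,0,0,0,0,8, 0,0,0,0,0,0,8, 0,0,0,0,0,0,8, 0,0,0,0,0,0,8]'
```

```text
time: 70.4
tool_pos: [0.5457, 0.047, 0.1297]
tcp_rot: [2.499, 0.106, -1.817]
wrist_force: [-1.3, -0.2, 4.4]
width: 0.125
grip_force: 40.8
```

Touching the floor at 4.8 N. Release, back out and rise.

```bash
python3 -m inch '[0,0,0,0,0,0,14, 0,0,0,0,0,0,18, 0,0,0,0,0,0,24, 0,0,0,0,0,0,32, 0,0,0,0,0,0,40, 0,0,-6,0,0,0,40, 0,0,-14,0,0,0,40, 0,0,-20,0,0,0,40]'
python3 -m inch '[0,0,-20,0,0,0,40, -20,0,-7,0,0,0,40, -30,0,-10,0,0,0,40, -30,0,-10,0,0,0,40, -20,0,-6,0,0,0,40, -20,0,-6,0,0,0,40, 0,0,0,0,0,0,40, 0,0,0,0,0,0,40]'
python3 -m inch '[0,0,0,0,8,0,40, 0,0,0,0,8,0,40, 0,0,0,0,8,0,40, 0,0,0,0,8,0,40, 0,0,0,0,8,0,40, 0,0,0,0,8,0,40, 0,0,0,0,8,0,40, 0,0,0,0,8,0,40]'
python3 -m inch '[0,0,0,0,8,0,40, -3,35,0,0,0,0,40, -3,40,0,0,0,0,40, -3,40,0,0,0,0,40, -3,40,0,0,0,0,40, -3,40,0,0,0,0,40, -3,40,0,0,0,0,40, -3,40,0,0,0,0,40]'
python3 - <<'E'
from ws import *
st()
a=viewer.read_camera("scene");b=viewer.read_camera("top");np.save("/tmp/s.npy",a);np.save("/tmp/t.npy",b)
a=a.astype(int);m=((a[...,0]-a[...,2]>55)&(a[...,0]>75))
for v in range(170,290,4): print(v,''.join('#' if m[v,u] else '.' for u in range(270,405)))
for cx,cy,w,h,ang,c in sticks(b): print(np.round([cx,cy,w,h,ang]),c.reshape(-1,2).mean(0).round())
E
```

```text
time: 71.2
tool_pos: [0.5838, 0.0502, 0.1418]
tcp_rot: [2.499, 0.107, -1.817]
wrist_force: [1.1, -0.1, 0.1]
width: 0.468
grip_force: 0.0
time: 72.0
tool_pos: [0.6025, 0.0518, 0.2739]
tcp_rot: [2.501, 0.107, -1.814]
wrist_force: [-0.5, 0.0, -0.7]
width: 0.467
grip_force: 0.0
time: 72.8
tool_pos: [0.6025, 0.0518, 0.2726]
tcp_rot: [3.126, 0.133, -0.212]
wrist_force: [-0.2, -0.2, -0.2]
width: 0.465
grip_force: 0.0
time: 73.6
tool_pos: [0.6039, -0.2252, 0.271]
tcp_rot: [-3.137, -0.134, 0.006]
wrist_force: [1.1, 0.6, 0.5]
width: 0.469
grip_force: 0.0
t 73.6 q [-0.396, 0.175, 1.581, 0.0, 1.39, 1.09] p [603.9, -225.2, 271.0] rv [-3.137, -0.134, 0.006]
170 .......................................................................................................................................
174 .......................................................................................................................................
178 .......................................................................................................................................
182 ........................
[... 3168 characters left out ...]
#######################
274 ..##############..#..####..............################################################################################################
278 #.#######################################################################################################################..#####.......
282 ###################################################################################################...######...........................
286 ###############################################################################..######....#...........................................
[606.  97. 141. 379.   4.] [257. 178.]
[453. 419.  73.  75.  26.] [159. 227.]
[733.  50.  16. 107.  15.] [271. 141.]
```

```bash
python3 - <<'E'
from h import *
for px,c in(((372.5,197.5),(598,236)),((304,209),(609.5,52.7))):
    for z in(.14,.15,.16):
        P=plane("scene",[px],z)[0]*1e3;d=P[:2]-c;print(z,P.round(),"off axis",np.hypot(*d).round(),"needed for tip on floor ~",round(np.sqrt(150**2-(z*1e3-22)**2)-10))
from workcell import job
print(job.finish_job())
E
```

```text
0.14 [522. 227. 140.] off axis 76.0 needed for tip on floor ~ 83
0.15 [538. 220. 150.] off axis 62.0 needed for tip on floor ~ 68
0.16 [553. 214. 160.] off axis 50.0 needed for tip on floor ~ 49
0.14 [536.  52. 140.] off axis 73.0 needed for tip on floor ~ 83
0.15 [551.  48. 150.] off axis 58.0 needed for tip on floor ~ 68
0.16 [566.  44. 160.] off axis 44.0 needed for tip on floor ~ 49
the job is handed in; nothing more can be done
None
```

I handed the job in: the four tumblers stand upright and un-nested on the board, both sticks from the mat are paddle down in separate tumblers, and I moved nothing else; no verdict came back, and the last camera frames plus a rough height check agree with this.

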